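# Pack and lock the breakfast box

### The arm

A 6-joint arm with a two-finger parallel gripper is mounted at the origin on the work surface. World frame = base frame: x ahead of the robot, y to its left, z up, the work surface at z = 0. Lengths are in m, angles in rad, forces in N, time in s.
With the tool pointing down it reaches from about 0.275 to 0.975 m from the base axis. Payload 8.4 kg.
Tool frame: the origin (TCP) lies on the centre line of the jaws, within the pads' length; the fingertips stand 11 mm ahead of it and the grasp point (between the pads) lies 8 mm behind it; z points along the fingers, y is the line along which they close (so a half turn about z gives the same grasp; the last joint's range is limited). The gripper opens to 92 mm and grips with 3 to 60 N. Pads are 20 mm wide; open, the fingers measure 128 mm over their backs; the gripper's body (75 mm by 189 mm) begins 69 mm behind the grasp point.
Start: joints at [-1.238, 0.353, 1.633, -0, 1.155, -0.002], TCP at [0.205, -0.59, 0.226] pointing down, gripper open.
Joint ranges: [-2.63, 2.63], [-0.92, 2.1], [0.06, 2.66], [-1.3, 4.44], [0, 2.69], [-3.02, 3.02]. Speed limits (rad/s): [2.22, 2.22, 2.79, 3.14, 3.14, 3.14].

### API

Orientations are given as a rotation vector (axis times angle).
In Python, from plant import readout, vision, manip, models gives the robot as it stands.
- The arm moves only by the shell command python3 -m creep 'ROWS' [OPENING] [FORCE]. ROWS is JSON, one flat list of numbers, 6 for each row, row after row: the shift along the tool's x, y, z in mm, then the turn, a rotation vector about the tool's x, y, z in degrees. A call has 1 to 20 rows; each row is the pose to reach, as a shift and turn from the pose commanded when the call began, along the tool's axes at that moment; what a row does not reach only later rows make up. A row lasts 1/10 s, in which the tool goes at most 50 mm and 8.59 degrees, less where a joint would pass 70% of its speed; a pose out of reach is approached as far as the arm can. A call with a gripper value outside its range is refused whole. OPENING is the opening, from 0 (shut) to 1 (fully open), set as the call begins (- or left out, the last holds). The fingers move at their own pace and stop on an object; FORCE is the grip in N (left out, the last holds). Time passes only in rows, so rows that repeat a pose let the fingers close. It gives the time, the measured TCP pose, the force, the opening and the grip force at its end, in the units of the state.
- readout.read_state(): the state, without advancing time (a new reading comes with each control period).
- vision.get_image(name): name is "scene" or "top" or "wrist"; returns (picture, depth): 400x640x3 uint8, red, green, blue; 400x640 float32, m along the optical axis (not along the pixel's ray), 0 where there is no reading.
- vision.camera_params(name): a dict with "fovy" (degrees; the focal length in pixels is half the picture's height over the tangent of half this angle, whatever the lens; pixels are square), "cx", "cy" (the principal point, pixels), "extrinsics" (4x4, takes a point from camera to world coordinates). Camera axes: x right, y up, looking along -z (the intrinsics and any distortion apply to the point x, -y, -z); pixel columns grow to the right and rows downward; lengths in m; the calibration is good to about 2 mm. A picture is of the moment at which its call begins: read the wrist's pose just before it. camera_params takes no time and is no camera call; for the wrist camera it gives the pose at the moment of the call.
- manip.close_job(): hands the job in; it is judged then, once.
Trained networks look in the newest picture that a camera, given by its name, has taken for a name from the list of things; names that differ only in an ending like _2 or _b are one class to them, and where a whole thing is asked for, a point or a joint stands for the part that bears it (a point fixed in the world has none). Each returns a list of dicts, best first, with "p" (0 to 1); they miss things now and then, are a little off and sometimes report something else, mostly with a low value. They report only what shows in the picture. A call takes as long as a camera call. They do not tell look-alikes from the thing itself.
- models.find_in(camera, label): "xyz" ([x, y, z] in m, in world coordinates, good to about 4 mm: the middle of the surface that is visible of it).
- models.silhouettes(camera, label): "region" (400x640 bool, what is visible of it).
The state is a dict: "clock": time; "qpos": joint angles; "qd": joint speeds; "tau": joint torques, N m; "ee_pos": TCP position; "ee_rot": TCP orientation; "force": force on the tool from outside, world axes, zero at the start; "moment": the same for the moment, N m; "gripper_width": finger opening in m; "grasp_force": force on a finger pad.
Only numpy, scipy, OpenCV 4.12 (cv2) and the standard library are available. Lean on these libraries where they do the work, as an engineer would, in place of code of your own. Each camera call takes 0.05 s, during which the arm holds its last target. There are 200 camera calls.

### The job

Pack the guests' breakfast box: stand every jam jar on the table upright in its compartments, then close the box with its lid and push the locking pin through ears and lug until its head is home. The lid lies under the saucers on the stand: slide it out without taking the stack apart, so that the saucers and the cup stay standing between the posts, and leave the rest of the china, the tea light and the rose where they are.

Things in the scene. Friction and masses are not known exactly. Their poses are not given: they have to be found in the camera images.
- caddy: Breakfast box: fixed, oak, open on top, 290 (x) x 121 (y) mm. Origin under its middle on the table, x along its length, z up. Floor 6 mm thick. Long side walls (105 mm apart inside) and +x end wall are 79 mm high; the -x end wall and a ledge at the +x end are 70 mm high and carry the lid, which drops in between the side walls with 2.5 mm to spare each side, 3.5 mm at each end.
- cell0 (a point): Centre, on the floor (6 mm above the table), of the compartment nearest the ears, 108 mm from the box's middle. Four more follow it along the box's +x, 54 mm apart; each is 50 (x) x 105 (y) mm inside; the tops of the dividers are 46 mm above the table. Axes as the box.
- ear_hole (a point): Centre of the fork at the box's -x end: midway between two upright brass ears on the line of their 12 mm holes (along y), 156 mm from the box's middle, 92 mm above the table. The ears are 6 mm thick, 30 mm long (x), inner faces 6.5 mm either side of this point, tops 106 mm above the table. Axes as the box.
- lid: Lid: oak board 275 (x) x 100 (y) x 8 mm, about 0.24 kg, origin at the centre of its underside, z up. On top a dark rail handle and, at the -x end, an upright brass lug. At the start it lies on the stand under the saucers, with handle and lug clear of them. Closed, its origin is 70 mm above the box's, axes as the box, lug between the ears.
- lug_hole (a point): Centre of the 12 mm hole (along y) in the lid's lug, at x = -156, z = 22 mm in the lid's frame; it meets ear_hole when the lid is on. The lug is 8 mm thick (y), reaches from x = -172 to -120 mm and 36 mm above the lid's underside.
- lid_grip (a point): Point in the lid's rail handle, 30 mm above the lid's underside and 8 mm below the handle's top, near the balance point. The handle is 60 long (lid x) x 12 wide (y) x 30 mm tall, to be gripped across y; the lid's top is 22 mm below this point. The nearest saucer's edge is about 40 to 60 mm away, towards the lid's +x.
- stand: Saucer stand: fixed dark wood board 240 x 160 x 12 mm, four posts 82 mm tall round the saucers. Origin under the middle of the posts, which stand at x = +-51, y = +-60.5 mm. The lid slides out straight along the stand's -x, between two posts (109 mm clear) that hold the saucers back. Its +x end starts 27 to 48 mm beyond the origin; after 125 mm it is clear of the saucers.
- saucer0: Lowest porcelain saucer of the stack of three, 140 mm across, 0.14 kg, stacked 8 mm apart; origin under its foot, z up. They sink 8 mm when the lid is gone.
- saucer1: Middle porcelain saucer of the stack of three, 140 mm across, 0.14 kg, stacked 8 mm apart; origin under its foot, z up. They sink 8 mm when the lid is gone.
- saucer2: Top porcelain saucer of the stack of three, 140 mm across, 0.14 kg, stacked 8 mm apart; origin under its foot, z up. They sink 8 mm when the lid is gone.
- cup: Porcelain cup on the top saucer, 80 mm across the rim, 50 mm tall, 0.11 kg; origin under its foot, z up; its rim starts 94 mm above the table.
- pin: Locking pin lying on the table: steel shank 9 mm thick, 50 mm long (last 8 mm tapered), flat brass head 26 (x) x 22 (y) x 11 mm (z) behind it, 45 g. Origin on the axis at the shoulder where the head begins, 5.5 mm above the table; x points along the shank to the tip, z up. It goes through ear, lug and ear along the box's y, from either side, until the head meets the ear.
- pin_seat (a point): Point on the pin's axis 12.5 mm from the shoulder towards the tip: at the middle of the fork (ear_hole) when the pin is home.
- jar0: Small jam jar, 41 mm across and 48 mm tall, dark red, paper label and brass-coloured cap, 0.1 kg; origin under its middle, z up. May be absent.
- jar1: Small jam jar, 41 mm across and 48 mm tall, orange, paper label and brass-coloured cap, 0.1 kg; origin under its middle, z up. May be absent.
- jar2: Small jam jar, 41 mm across and 48 mm tall, purple, paper label and brass-coloured cap, 0.1 kg; origin under its middle, z up. May be absent.
- jar3: Small jam jar, 41 mm across and 48 mm tall, yellow, paper label and brass-coloured cap, 0.1 kg; origin under its middle, z up. May be absent.
- jar4: Small jam jar, 41 mm across and 48 mm tall, light red, paper label and brass-coloured cap, 0.1 kg; origin under its middle, z up. May be absent.
- teapot: Bystander: white porcelain teapot with gilt band, 112 mm across and 146 mm tall; origin under its middle.
- sugar_bowl: Bystander: white porcelain sugar bowl with lid, 80 mm across, 86 mm tall; origin under its middle.
- milk_jug: Bystander: white porcelain milk jug, 66 mm across, 85 mm tall; origin under its middle.
- cup_pile: Bystander: pile of three upside-down porcelain cups, 80 mm across, 86 mm tall; origin under its middle.
- tealight: Bystander: amber tea-light glass, 66 mm across, 60 mm tall; origin under its middle.
- rose_vase: Bystander: slim glass vase with a red rose, 60 mm across, 240 mm tall; origin under its middle.
Not all that is in view belongs to the job. Leave any green look-alike of the jar4 alone.

How it is judged:
On the way, in this order (a step that is already met when the one before it is completed fails the run):
1. every jar present stands upright in the box (x of jar0 in the frame of caddy between -0.135 and 0.135 m and y of jar0 in the frame of caddy between -0.053 and 0.053 m and z of jar0 in the frame of caddy between 0 and 0.014 m and angle between each of jar0, jar1, jar2, jar3, jar4's own z axis and vertical below 0.15 rad and x of jar1 in the frame of caddy between -0.135 and 0.135 m and y of jar1 in the frame of caddy between -0.053 and 0.053 m and z of jar1 in the frame of caddy between 0 and 0.014 m and x of jar2 in the frame of caddy between -0.135 and 0.135 m and y of jar2 in the frame of caddy between -0.053 and 0.053 m and z of jar2 in the frame of caddy between 0 and 0.014 m and x of jar3 in the frame of caddy between -0.135 and 0.135 m and y of jar3 in the frame of caddy between -0.053 and 0.053 m and z of jar3 in the frame of caddy between 0 and 0.014 m and x of jar4 in the frame of caddy between -0.135 and 0.135 m and y of jar4 in the frame of caddy between -0.053 and 0.053 m and z of jar4 in the frame of caddy between 0 and 0.014 m), for 0.2 s.
2. the lid lies in its place on the box, lug between the ears, the jars under it (all of step 1 and horizontal distance between lid and caddy below 0.007 m and z of lid in the frame of caddy between 0.066 and 0.074 m and angle between lid's own z axis and vertical below 0.06 rad and distance between lug_hole and ear_hole below 0.008 m), for 0.2 s.
3. the pin is home through ears and lug (y of pin_seat in the frame of ear_hole between -0.004 and 0.004 m and distance between pin_seat and ear_hole below 0.007 m and angle between the x axis of pin and the y axis of caddy, either way round below 0.2 rad), for 0.2 s.
At the end, for the whole second after the job is handed in: All jars upright (0.15 rad) on the box's floor; lid level on the box within 7 mm, lug hole within 8 mm of the ear holes; pin through them, head within 4 mm of home; saucers and cup level within 20 mm of the stand's middle, on its board; bystanders upright within 40 mm; all at rest (all of step 2 and all of step 3 and horizontal distance between each of saucer0, saucer1, saucer2, cup and stand below 0.02 m and angle between each of saucer0, saucer1, saucer2, cup's own z axis and vertical below 0.1 rad and z of cup in the frame of stand between 0.03 and 0.04 m and distance of each of teapot, sugar_bowl, milk_jug, cup_pile, tealight, rose_vase from where it was at the start of the episode below 0.04 m and angle between each of teapot, sugar_bowl, milk_jug, cup_pile, tealight, rose_vase's own z axis and vertical below 0.2 rad and linear speed of each of jar0, jar1, jar2, jar3, jar4, lid, pin, cup below 0.02 m/s); the robot touches nothing.
It fails at once if a saucer or the cup tips over (more than 0.35 rad) (angle between any of saucer0, saucer1, saucer2, cup's own z axis and vertical above 0.35 rad).
It fails at once if a saucer or the cup is carried or dragged away (more than 35 mm) (distance of any of saucer0, saucer1, saucer2, cup from where it was at the start of the episode above 0.035 m).
It fails at once if a bystander is knocked over or moved more than 60 mm (distance of any of teapot, sugar_bowl, milk_jug, cup_pile, tealight, rose_vase from where it was at the start of the episode above 0.06 m or angle between any of teapot, sugar_bowl, milk_jug, cup_pile, tealight, rose_vase's own z axis and vertical above 0.6 rad).
Of jar0, jar1, jar2, jar3, jar4 only 3 to 5 are there at a start; the rules pass over those that are not, and their reading is None.
At some moment in a run one of jar0, jar1, jar2, jar3, jar4 may be knocked a few centimetres aside while the robot is not near it.
It also fails if it takes over 210 s, if anything falls off the work surface, if the arm or the gripper's body presses on something with over 40 N, if the wrist force passes 120 N, or if a joint passes its speed limit or range.

## Working session

There is one attempt and no reset: what is moved stays moved. The work goes in short steps, Python scripts to look and compute and a shell command to move; the robot and the scene stay as the last step left them, time stands still between calls to the robot, and variables do not carry over. Pictures are saved under pics/ and viewed, at most 18 in all, crops included, and the job is handed in when it is done.

```bash
mkdir -p pics; ls; cat > h.py <<'E'
import numpy as np, cv2
from plant import readout, vision, manip, models
from scipy.spatial.transform import Rotation as R
def shot(n,f=None):
    p=vision.camera_params(n); im,d=vision.get_image(n)
    if f: cv2.imwrite('pics/'+f,im[:,:,::-1])
    return im,d,p
def cloud(d,p):
    h,w=d.shape; f=h/2/np.tan(np.radians(p['fovy'])/2)
    v,u=np.mgrid[:h,:w]
    P=np.stack([(u-p['cx'])/f*d,-(v-p['cy'])/f*d,-d],-1)
    E=np.array(p['extrinsics']); return P@E[:3,:3].T+E[:3,3]
E
python3 - <<'E'
from h import *
print(readout.read_state())
for c in('scene','top'):
    im,d,p=shot(c,c+'0.png'); print(c,{k:np.round(v,3) if not isinstance(v,str) else v for k,v in p.items()})
    np.save(c+'.npy',cloud(d,p))
    for l in['caddy','lid','lid_grip','lug_hole','pin','stand','cup','saucer2','jar0','jar1','jar2','jar3','jar4','teapot','sugar_bowl','milk_jug','cup_pile','tealight','rose_vase','ear_hole']:
        try:print(l,[(np.round(r['xyz'],3).tolist(),round(r['p'],2)) for r in models.find_in(c,l)][:6])
        except Exception as e:print(l,e)
E
```

```text
pics
{'clock': 0.0, 'qpos': array([-1.23840524e+00,  3.53663788e-01,  1.63413877e+00, -2.05892050e-05,
        1.15515540e+00, -2.38708751e-03]), 'qd': array([-0.00081633, -0.00189446,  0.00025532,  0.00095198, -0.00026599,
        0.00020954]), 'tau': array([-2.68071053e-03, -5.93854165e+01, -3.34220445e+01,  6.97116600e-02,
        2.34223134e-02, -1.10222641e-04]), 'ee_pos': array([ 0.20519706, -0.58985492,  0.22485192]), 'ee_rot': array([-3.09635593e+00, -5.23205064e-01,  3.81274810e-04]), 'force': array([ 0.23791078, -0.22356702, -0.83240732]), 'moment': array([-0.05272115, -0.06058858, -0.01186277]), 'grasp_force': 0.0, 'gripper_width': 0.09187804977104772}
scene {'fovy': np.float64(49.071), 'cx': np.float64(317.128), 'cy': np.float64(194.261), 'extrinsics': array([[ 0.889, -0.312,  0.335,  1.015],
       [ 0.457,  0.64 , -0.618, -0.862],
       [-0.022,  0.702,  0.711,  1.053],
       [ 0.   ,  0.   ,  0.   ,  1.   ]])}
caddy [([0.438, 0.187, 0.043], 0.71)]
lid [([0.668, -0.142, 0.022], 0.71)]
lid_grip []
lug_hole [([0.672, -0.147, 0.018], 0.62)]
pin [([0.649, 0.195, 0.014], 0
[... 2747 characters left out ...]
.488, -0.277, 0.048], 0.41), ([0.348, -0.316, 0.048], 0.41), ([0.659, -0.15, 0.017], 0.24)]
jar4 [([0.469, -0.019, 0.052], 0.6), ([0.433, -0.338, 0.043], 0.48), ([0.488, -0.277, 0.048], 0.41), ([0.348, -0.316, 0.048], 0.41), ([0.659, -0.15, 0.017], 0.24)]
teapot [([0.34, -0.178, 0.07], 0.72), ([0.596, -0.474, 0.101], 0.69)]
sugar_bowl [([0.339, -0.177, 0.068], 0.61)]
milk_jug [([0.431, -0.479, 0.048], 0.92), ([0.666, 0.389, 0.025], 0.38)]
cup_pile [([0.77, 0.137, 0.066], 0.74), ([0.432, -0.34, 0.043], 0.71), ([0.598, -0.233, 0.009], 0.54)]
tealight [([0.667, 0.392, 0.024], 0.78), ([0.658, -0.148, 0.017], 0.46)]
rose_vase [([0.652, 0.456, 0.151], 0.95)]
ear_hole [([0.437, 0.21, 0.004], 0.95)]
```

View pics/scene0.png

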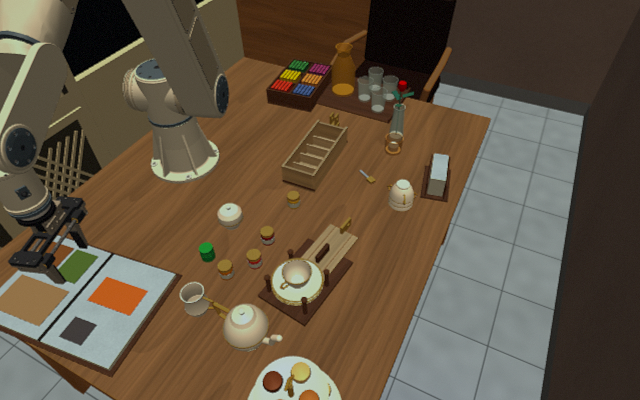

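View pics/top0.png

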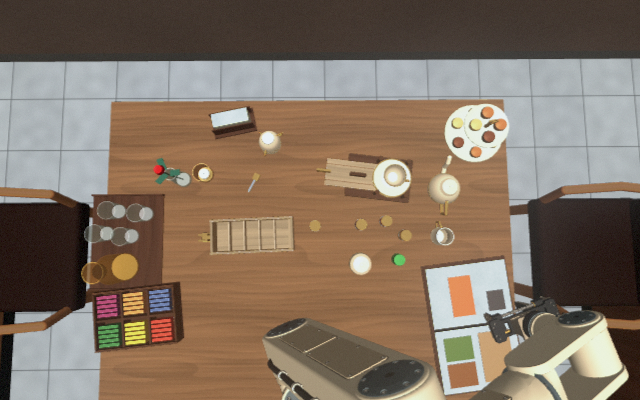

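```bash
python3 - <<'E'
from h import *
def rect(n,P,m):
    q=P[m]; 
    if len(q)<5: print(n,len(q));return
    r=cv2.minAreaRect(np.float32(q[:,:2]*1000)); v=q[:,:2]-q[:,:2].mean(0); w,V=np.linalg.eigh(v.T@v)
    a=V[:,1]; print(n,len(q),'c',np.round(r[0],1),'sz',np.round(r[1],1),'ang',round(r[2],1),'pca',np.round(np.degrees(np.arctan2(a[1],a[0])),1),'mean',np.round(q.mean(0)*1000,1))
for c in('top','scene'):
    P=np.load(c+'.npy'); x,y,z=P[...,0],P[...,1],P[...,2]
    box=lambda cx,cy,r,z0,z1:(abs(x-cx)<r)&(abs(y-cy)<r)&(z>z0)&(z<z1)
    print(c,'table z',np.median(z[box(.3,0.1,.05,-.1,.1)]))
    rect('caddywalls',P,box(.44,.2,.19,.062,.084))
    rect('ears',P,box(.44,.37,.06,.088,.12))
    rect('pin',P,box(.645,.197,.05,.005,.03))
    rect('lidtop',P,box(.66,-.15,.14,.0165,.025)&(y>-.22))
    rect('handle',P,(abs(x-.66)<.05)&(y>-.23)&(y<-.1)&(z>.033)&(z<.06))
    rect('lug',P,(abs(x-.66)<.05)&(y>-.1)&(y<.0)&(z>.026)&(z<.06))
    rect('cup',P,box(.65,-.30,.05,.088,.1))
    rect('board',P,box(.66,-.27,.2,.008,.0145))
    for k,(a,b) in enumerate([(.475,-.025),(.475,-.19),(.49,-.28),(.44,-.345)]): rect('jar%d'%k,P,box(a,b,.035,.042,.056))
    rect('jarG',P,box(.35,-.32,.035,.03,.056))
im,d,p=shot('scene'); cv2.imwrite('pics/c.png',cv2.resize(im[190:300,180:360],None,fx=4,fy=4,interpolation=2)[:,:,::-1])
E
```

```text
top table z -0.0015182637857269476
caddywalls 668 c [441.3 212.6] sz [120.9 318.5] ang 2.2 pca 92.6 mean [441.2 198.8  74.6]
ears 35 c [435.7 357.5] sz [30.5 20.5] ang 89.5 pca 53.3 mean [435.6 356.5 103.6]
pin 65 c [645.2 204.2] sz [78.1 48.7] ang 1.1 pca 157.1 mean [648.4 199.1   8.9]
lidtop 889 c [ 659.  -129.5] sz [154.3 183.3] ang 6.7 pca 79.2 mean [ 661.8 -140.9   20. ]
handle 63 c [ 658.7 -180.8] sz [57.5 12. ] ang 81.2 pca 82.6 mean [ 657.6 -181.3   47. ]
lug 48 c [678.3 -64.8] sz [30.6 63.1] ang 24.5 pca 88.1 mean [674.9 -57.2  44.5]
cup 81 c [ 646.1 -304.7] sz [78.1 78.2] ang 26.8 pca -164.9 mean [ 648.3 -310.1   93.3]
board 595 c [ 658.5 -260. ] sz [382.  373.2] ang 1.0 pca 61.3 mean [ 638.4 -239.6   11.4]
jar0 94 c [474.2 -22.6] sz [35.7 35.7] ang 89.8 pca 179.4 mean [473.6 -24.   47.9]
jar1 95 c [ 476.4 -190.5] sz [35.8 36.8] ang 0.1 pca -154.2 mean [ 476.5 -190.3   47.6]
jar2 97 c [ 489.8 -280.6] sz [36.9 36.1] ang 88.5 pca 116.6 mean [ 488.8 -280.3   47.4]
jar3 99 c [ 435.9 -348.8] sz [39.2 35.6] ang 89.5 pca 106.2 mean [ 436.2 -348.1   47. ]
jarG 112 c [ 350.3 -321.9]
[... 534 characters left out ...]
]
lug 84 c [673.1 -57.6] sz [54.  10.5] ang 82.5 pca 81.5 mean [674.5 -60.3  40.7]
cup 145 c [ 643.4 -304.3] sz [76.6 81.4] ang 27.9 pca 122.2 mean [ 640.9 -301.4   92.6]
board 1290 c [ 598.6 -223.5] sz [310.8 269.6] ang 82.6 pca 79.7 mean [ 663.3 -289.1   11.1]
jar0 99 c [472.6 -24.1] sz [39.  41.5] ang 1.6 pca 123.8 mean [473.2 -26.3  46.5]
jar1 120 c [ 474.2 -191.6] sz [38.5 39. ] ang 68.2 pca 115.4 mean [ 476.1 -192.1   46.8]
jar2 130 c [ 488.2 -282.1] sz [38.3 40.1] ang 89.5 pca 137.2 mean [ 488.6 -282.7   46.8]
jar3 145 c [ 436.1 -350.8] sz [40.1 38.5] ang 29.4 pca 151.4 mean [ 436.6 -350.4   46.8]
jarG 171 c [ 348.5 -323.7] sz [40.1 40.8] ang 16.8 pca 139.2 mean [ 352.3 -326.2   44.1]
```

View pics/c.png

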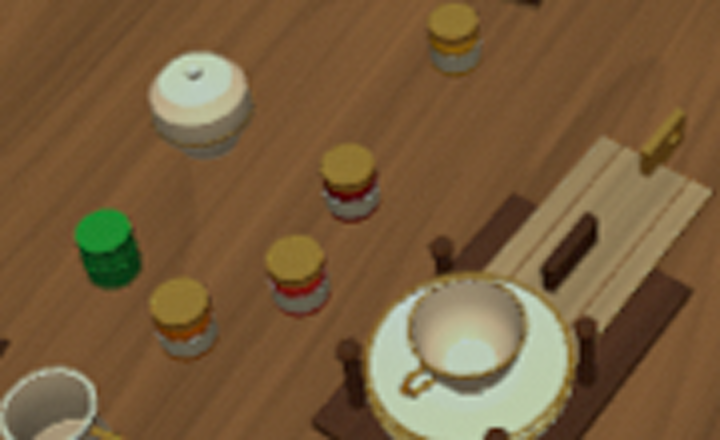

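Look-alikes: the brass-capped jars are at top pixels (315,226), (361,224), (386,221) and (405,236). In the crop they are yellow, dark red, light red and orange. The green one at top (399,259), crop (108,250), is the decoy and stays put. I count four jars to pack, and will start with orange.

```bash
cat >> h.py <<'E'
O=np.array([.4419,.2005]); YC=np.radians(-87.5)
def cad(x,y=0): 
    c,s=np.cos(YC),np.sin(YC); return O+np.array([c*x-s*y,s*x+c*y])/1000
def row(xyz,ang,tilt=None):
    "rows numbers to TCP xyz (m), tool down with tool y at world angle ang (deg)"
    s=readout.read_state(); R0=R.from_rotvec(s['ee_rot']); a=np.radians(ang)
    y=np.array([np.cos(a),np.sin(a),0]);z=np.array([0,0,-1.]);
    R1=R.from_matrix(np.stack([np.cross(y,z),y,z],1))
    d=R0.inv().apply(np.array(xyz)-s['ee_pos'])*1000; w=np.degrees((R0.inv()*R1).as_rotvec())
    print(np.round(d,1).tolist(),np.round(w,1).tolist(),'t',round(s['clock'],1),np.round(s['ee_pos'],4),'n',max(np.linalg.norm(d)/50,np.linalg.norm(w)/8.59))
E
python3 -c "
from h import *
row([.436,-.350,.11],2.5)"
```

```text
[296.8, -151.2, 115.6] [-0.0, 0.0, -73.3] t 2.1 [ 0.2053 -0.5903  0.2256] n 8.535414932644962
```

```bash
python3 -m creep '[297,-151,50,0,0,-73.3,297,-151,50,0,0,-73.3,297,-151,50,0,0,-73.3,297,-151,50,0,0,-73.3,297,-151,50,0,0,-73.3,297,-151,50,0,0,-73.3,297,-151,50,0,0,-73.3,297,-151,50,0,0,-73.3,297,-151,50,0,0,-73.3,297,-151,116,0,0,-73.3,297,-151,116,0,0,-73.3,297,-151,116,0,0,-73.3,297,-151,116,0,0,-73.3]' 1 20; python3 - <<'E'
from h import *
row([.436,-.350,.022],2.5)
im,d,p=shot('wrist','w0.png')
for l in['jar1']:print([(np.round(r['xyz'],3).tolist(),round(r['p'],2)) for r in models.find_in('wrist',l)][:6])
P=cloud(d,p);q=P[(abs(P[...,0]-.436)<.05)&(abs(P[...,1]+.35)<.05)&(P[...,2]>.044)&(P[...,2]<.056)]
if len(q)>5: print(len(q),cv2.minAreaRect(np.float32(q[:,:2]*1000)),q[:,2].mean())
E
```

```text
clock: 3.45
ee_pos: [0.4365, -0.3503, 0.11]
ee_rot: [2.173, 2.269, -0.0]
force: [-0.1, -0.3, 0.2]
gripper_width: 0.0921
grasp_force: 0.0
[0.3, -0.5, 88.0] [0.0, 0.0, -0.0] t 3.5 [ 0.4365 -0.3503  0.11  ] n 1.759424124476711
[([0.438, -0.345, 0.048], 0.91), ([0.472, -0.205, 0.027], 0.87), ([0.484, -0.28, 0.05], 0.87), ([0.35, -0.314, 0.044], 0.87)]
2347 ((433.968505859375, -347.20733642578125), (39.69587326049805, 39.45570755004883), 50.946746826171875) 0.048642923062858376
```

View pics/w0.png

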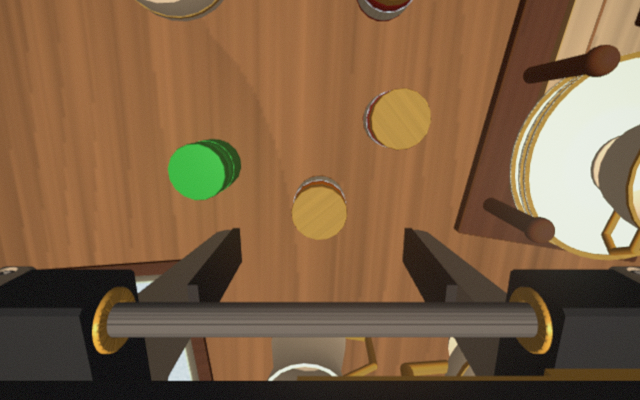

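The wrist view shows the orange jar's cap at (320,212) centred between the fingers, with the green decoy at (205,168) clear of them.

```bash
python3 -m creep '[2,-1,50,0,0,0,2,-1,88,0,0,0,2,-1,88,0,0,0,2,-1,88,0,0,0]' 1 20; python3 -m creep '[0,0,0,0,0,0,0,0,0,0,0,0,0,0,0,0,0,0,0,0,0,0,0,0,0,0,0,0,0,0,0,0,0,0,0,0,0,0,-50,0,0,0,0,0,-100,0,0,0,0,0,-128,0,0,0,0,0,-128,0,0,0]' 0.3 20; python3 -c "
from h import *
row([*cad(108),.150],2.5)"
```

```text
clock: 3.95
ee_pos: [0.4356, -0.3485, 0.0226]
ee_rot: [2.173, 2.269, 0.0]
force: [0.1, 0.4, 0.2]
gripper_width: 0.092
grasp_force: 0.0
clock: 4.95
ee_pos: [0.4372, -0.3498, 0.1537]
ee_rot: [2.168, 2.264, 0.001]
force: [0.1, 0.5, -1.1]
gripper_width: 0.0401
grasp_force: 20.0
[441.6, 28.5, 1.8] [0.3, 0.3, -0.0] t 5.0 [ 0.4372 -0.3498  0.1537] n 8.85009458142767
```

```bash
python3 -m creep '[442,28,0,0,0,0,442,28,0,0,0,0,442,28,0,0,0,0,442,28,0,0,0,0,442,28,0,0,0,0,442,28,0,0,0,0,442,28,0,0,0,0,442,28,0,0,0,0,442,28,0,0,0,0,442,28,0,0,0,0,442,28,0,0,0,0,442,28,0,0,0,0]'; python3 - <<'E'
from h import *
row([*cad(108),.031],2.5)
im,d,p=shot('top');P=cloud(d,p);x,y,z=P[...,0],P[...,1],P[...,2]
q=P[(abs(x-.44)<.09)&(abs(y-.28)<.11)&(z>.06)&(z<.084)];print(cv2.minAreaRect(np.float32(q[:,:2]*1000)))
im,d,p=shot('wrist','w1.png');P=cloud(d,p);x,y,z=P[...,0],P[...,1],P[...,2]
q=P[(abs(x-.44)<.09)&(abs(y-.2)<.2)&(z>.066)&(z<.084)];print(len(q),cv2.minAreaRect(np.float32(q[:,:2]*1000)))
E
```

```text
clock: 6.15
ee_pos: [0.4433, 0.0937, 0.1488]
ee_rot: [-2.173, -2.268, 0.003]
force: [-0.6, 0.0, -0.6]
gripper_width: 0.0408
grasp_force: 20.0
[-1.2, 3.4, 117.8] [-0.1, 0.0, -0.0] t 6.2 [0.4433 0.0937 0.1488] n 2.356679275069726
((439.0958251953125, 270.53094482421875), (120.83020782470703, 200.01168823242188), 2.1286330223083496)
7690 ((441.0282897949219, 149.8107147216797), (121.75951385498047, 179.79847717285156), 2.247440814971924)
```

View pics/w1.png

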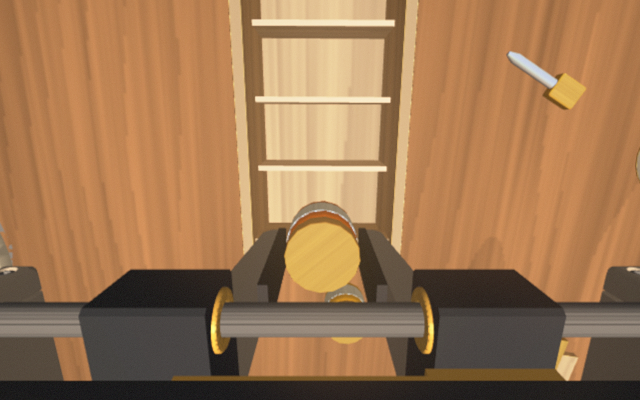

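The jar hangs level at (322,255) above the near end of the box; dividers show at rows 22, 99 and 168, and the pin lies at (545,78).

```bash
python3 - <<'E'
from h import *
for c in('wrist','top'):
    im,d,p=shot(c);P=cloud(d,p);x,y,z=P[...,0],P[...,1],P[...,2]
    for yy in(281.5,227.5,173.5,119.6):
        q=P[(abs(x-.442)<.04)&(abs(y*1000-yy)<20)&(z>.043)&(z<.052)]; print(c,yy,len(q),np.round(np.median(q,0)*1000,1) if len(q) else'')
    q=P[(abs(x-.44)<.1)&(abs(y-.1495)<.06)&(z>.07)&(z<.084)]
    print([np.round(np.median(q[m],0)*1000,1) for m in(q[:,0]<.41,q[:,0]>.47) if m.any()])
E
```

```text
wrist 281.5 0 
wrist 227.5 836 [442.4 230.7  46.8]
wrist 173.5 613 [441.9 177.   46.8]
wrist 119.6 489 [441.6 123.3  46.7]
[array([385.7, 155.4,  79.6]), array([496.4, 155.4,  79.5])]
top 281.5 17 [434.1 283.2  45.7]
top 227.5 0 
top 173.5 0 
top 119.6 0 
[array([499.9, 197.8,  78.1])]
```

```bash
sed -i 's/O=np.array.*/O=np.array([.4405,.2022]); YC=np.radians(-87.7)/' h.py; python3 -c "
from h import *
row([*cad(108),.031],2.3)"
```

```text
[0.8, 1.0, 118.4] [-0.0, 0.0, 0.1] t 6.3 [0.444  0.0935 0.1494] n 2.3684385643068486
```

```bash
python3 -m creep '[1,1,40,0,0,0,1,1,70,0,0,0,1,1,100,0,0,0,1,1,112,0,0,0,1,1,118,0,0,0,1,1,118,0,0,0]'; python3 -m creep '[0,0,0,0,0,0,0,0,0,0,0,0,0,0,0,0,0,0,0,0,-50,0,0,0,0,0,-100,0,0,0,0,0,-120,0,0,0,0,0,-120,0,0,0]' 0.6; python3 -c "
from h import *
c='top'
im,d,p=shot(c);P=cloud(d,p);x,y,z=P[...,0],P[...,1],P[...,2]
for k,(a,b) in enumerate([(.473,-.025),(.476,-.191),(.489,-.282)]):
    q=P[(abs(x-a)<.04)&(abs(y-b)<.04)&(z>.042)&(z<.056)];print(np.round(q.mean(0)*1000,1))
row([.476,-.191,.150],2.5)"
```

```text
clock: 6.95
ee_pos: [0.445, 0.0949, 0.0315]
ee_rot: [-2.174, -2.267, 0.001]
force: [0.5, -0.1, -1.0]
gripper_width: 0.0408
grasp_force: 20.0
clock: 7.65
ee_pos: [0.4472, 0.0961, 0.1547]
ee_rot: [2.171, 2.266, 0.008]
force: [-0.8, 1.0, -0.8]
gripper_width: 0.0553
grasp_force: 0.0
[473.5 -23.4  47.5]
[ 476.6 -190.1   47.2]
[ 488.6 -280.6   47.4]
[-287.9, 17.6, 2.7] [0.2, -0.0, -0.0] t 7.7 [0.4459 0.0958 0.1528] n 5.768423349628316
```

```bash
python3 -m creep '[-288,30,0,0,0,0,-288,30,0,0,0,0,-288,30,0,0,0,0,-288,30,0,0,0,0,-288,30,0,0,0,0,-288,30,0,0,0,0,-288,30,0,0,0,0,-288,30,40,0,0,0,-288,30,80,0,0,0,-288,30,125,0,0,0,-288,30,130,0,0,0,-288,30,130,0,0,0]' 1 20; python3 -m creep '[0,0,0,0,0,0,0,0,0,0,0,0,0,0,0,0,0,0,0,0,0,0,0,0,0,0,0,0,0,0,0,0,0,0,0,0,0,0,-50,0,0,0,0,0,-100,0,0,0,0,0,-128,0,0,0,0,0,-128,0,0,0]' 0.3 20; python3 -c "
from h import *
row([*cad(54),.150],2.3)"
```

```text
clock: 8.9
ee_pos: [0.4857, -0.1896, 0.0202]
ee_rot: [-2.169, -2.266, 0.003]
force: [0.5, -0.1, 0.8]
gripper_width: 0.0922
grasp_force: 0.0
clock: 9.9
ee_pos: [0.49, -0.1917, 0.1536]
ee_rot: [2.168, 2.264, 0.005]
force: [-0.6, -0.5, -2.3]
gripper_width: 0.0406
grasp_force: 20.0
[341.7, -32.6, 2.4] [0.4, 0.2, 0.2] t 9.9 [ 0.49   -0.1917  0.1536] n 6.865598008112901
```

```bash
python3 -m creep '[342,-32,0,0,0,0,342,-32,0,0,0,0,342,-32,0,0,0,0,342,-32,0,0,0,0,342,-32,0,0,0,0,342,-32,0,0,0,0,342,-32,0,0,0,0,342,-32,0,0,0,0,342,-32,0,0,0,0,342,-32,0,0,0,0]'; python3 - <<'E'
from h import *
row([*cad(54),.031],2.3)
im,d,p=shot('wrist','w2.png');P=cloud(d,p);x,y,z=P[...,0],P[...,1],P[...,2]
t=readout.read_state()['ee_pos'];q=P[(abs(x-t[0])<.03)&(abs(y-t[1])<.035)&(z>.155)&(z<.19)]
print(len(q),np.round(np.median(q,0),4),cv2.minAreaRect(np.float32(q[:,:2]*1000)),np.round(np.linalg.svd(q-q.mean(0),full_matrices=False)[2][2],3))
q=P[(abs(x-.442)<.04)&(abs(y-.123)<.02)&(z>.043)&(z<.052)];print(np.round(np.median(q,0)*1000,1))
E
```

```text
clock: 10.9
ee_pos: [0.4402, 0.1486, 0.1488]
ee_rot: [-2.173, -2.268, 0.002]
force: [-0.1, 0.1, -1.4]
gripper_width: 0.0406
grasp_force: 20.0
[-0.4, 2.6, 117.8] [-0.1, 0.0, 0.2] t 10.9 [0.4402 0.1486 0.1488] n 2.357100633069652
2201 [0.46   0.1578 0.1752] ((440.8299560546875, 149.3491973876953), (60.03631591796875, 21.212772369384766), 2.3415536880493164) [ 0.051 -0.995  0.09 ]
[470.5 123.8  46.2]
```

View pics/w2.png

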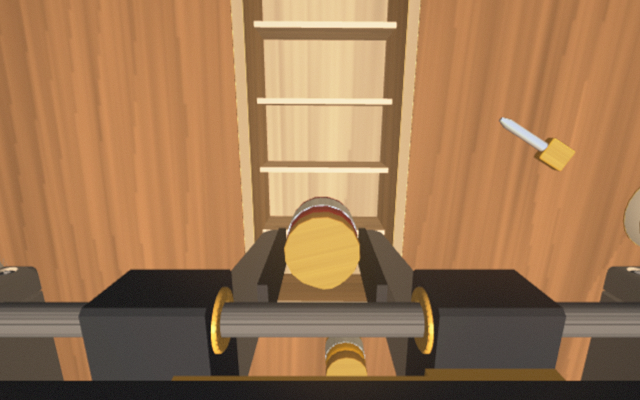

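Jar at (322,250) sits upright in the jaws, centred over the fourth compartment. Lowering it.

```bash
python3 -m creep '[-1,2,40,0,0,0,-1,2,70,0,0,0,-1,2,100,0,0,0,-1,2,112,0,0,0,-1,2,118,0,0,0,-1,2,118,0,0,0]'; python3 -m creep '[0,0,0,0,0,0,0,0,0,0,0,0,0,0,0,0,0,0,0,0,-50,0,0,0,0,0,-100,0,0,0,0,0,-120,0,0,0,0,0,-120,0,0,0]' 0.6; python3 -c "
from h import *
c='top'
im,d,p=shot(c);P=cloud(d,p);x,y,z=P[...,0],P[...,1],P[...,2]
for k,(a,b) in enumerate([(.473,-.025),(.489,-.282)]):
    q=P[(abs(x-a)<.04)&(abs(y-b)<.04)&(z>.042)&(z<.056)];print(np.round(q.mean(0)*1000,1))
row([.4885,-.2815,.150],2.5)"
```

```text
clock: 11.55
ee_pos: [0.4431, 0.1472, 0.0314]
ee_rot: [-2.176, -2.266, 0.0]
force: [0.4, -0.6, -1.5]
gripper_width: 0.0406
grasp_force: 20.0
clock: 12.25
ee_pos: [0.4448, 0.1492, 0.1547]
ee_rot: [2.171, 2.267, 0.009]
force: [0.3, -0.4, 0.3]
gripper_width: 0.055
grasp_force: 0.0
[473.7 -23.7  47.1]
[ 488.6 -280.6   47.4]
[-431.9, 26.3, 2.5] [0.2, -0.1, -0.0] t 12.3 [0.4436 0.1488 0.1528] n 8.653246102078892
```

```bash
python3 -m creep '[-432,26,0,0,0,0,-432,26,0,0,0,0,-432,26,0,0,0,0,-432,26,0,0,0,0,-432,26,0,0,0,0,-432,26,0,0,0,0,-432,26,0,0,0,0,-432,26,0,0,0,0,-432,26,0,0,0,0,-432,26,0,0,0,0,-432,26,40,0,0,0,-432,26,80,0,0,0,-432,26,125,0,0,0,-432,26,130,0,0,0,-432,26,130,0,0,0]' 1 20; python3 -m creep '[0,0,0,0,0,0,0,0,0,0,0,0,0,0,0,0,0,0,0,0,0,0,0,0,0,0,0,0,0,0,0,0,0,0,0,0,0,0,-50,0,0,0,0,0,-100,0,0,0,0,0,-128,0,0,0,0,0,-128,0,0,0]' 0.3 20; python3 -c "
from h import *
row([*cad(0),.150],2.3)"
```

```text
clock: 13.8
ee_pos: [0.4859, -0.2803, 0.0202]
ee_rot: [-2.169, -2.266, 0.002]
force: [0.4, -0.5, -0.9]
gripper_width: 0.0918
grasp_force: 0.0
clock: 14.8
ee_pos: [0.4896, -0.2832, 0.1538]
ee_rot: [2.168, 2.264, 0.003]
force: [-0.0, -0.9, -1.6]
gripper_width: 0.0403
grasp_force: 20.0
[487.1, -28.1, 1.8] [0.3, 0.2, 0.2] t 14.8 [ 0.4896 -0.2832  0.1538] n 9.75752711196146
```

```bash
python3 -m creep '[487,-28,0,0,0,0,487,-28,0,0,0,0,487,-28,0,0,0,0,487,-28,0,0,0,0,487,-28,0,0,0,0,487,-28,0,0,0,0,487,-28,0,0,0,0,487,-28,0,0,0,0,487,-28,0,0,0,0,487,-28,0,0,0,0,487,-28,0,0,0,0,487,-28,0,0,0,0]'; python3 -c "
from h import *
row([*cad(0),.028],2.3)"
```

```text
clock: 16.0
ee_pos: [0.4372, 0.2037, 0.1484]
ee_rot: [-2.17, -2.271, 0.003]
force: [0.4, 0.2, -1.2]
gripper_width: 0.0405
grasp_force: 20.0
[-1.6, 3.5, 120.4] [-0.1, 0.1, 0.3] t 16.0 [0.4372 0.2037 0.1484] n 2.4082833941188104
```

```bash
python3 -m creep '[-2,3,40,0,0,0,-2,3,70,0,0,0,-2,3,100,0,0,0,-2,3,114,0,0,0,-2,3,120,0,0,0,-2,3,120,0,0,0]'; python3 -m creep '[0,0,0,0,0,0,0,0,0,0,0,0,0,0,0,0,0,0,0,0,-50,0,0,0,0,0,-100,0,0,0,0,0,-120,0,0,0,0,0,-120,0,0,0]' 0.6; python3 -c "
from h import *
c='top'
im,d,p=shot(c);P=cloud(d,p);x,y,z=P[...,0],P[...,1],P[...,2]
for k,(a,b) in enumerate([(.473,-.025)]):
    q=P[(abs(x-a)<.04)&(abs(y-b)<.04)&(z>.042)&(z<.056)];print(np.round(q.mean(0)*1000,1))
row([.4735,-.0245,.150],2.5)"
```

```text
clock: 16.6
ee_pos: [0.4409, 0.1998, 0.0289]
ee_rot: [-2.175, -2.267, 0.003]
force: [0.1, -0.9, -0.7]
gripper_width: 0.0406
grasp_force: 20.0
clock: 17.3
ee_pos: [0.4434, 0.2024, 0.1528]
ee_rot: [2.171, 2.267, 0.009]
force: [0.1, 0.1, 0.7]
gripper_width: 0.0551
grasp_force: 0.0
[473.9 -23.6  47.3]
[-227.5, 21.4, 0.6] [0.2, -0.1, -0.0] t 17.4 [0.4423 0.2019 0.1508] n 4.570671085069911
```

```bash
python3 -m creep '[-227,22,0,0,0,0,-227,22,0,0,0,0,-227,22,0,0,0,0,-227,22,0,0,0,0,-227,22,0,0,0,0,-227,22,0,0,0,0,-227,22,40,0,0,0,-227,22,80,0,0,0,-227,22,122,0,0,0,-227,22,128,0,0,0,-227,22,128,0,0,0]' 1 20; python3 -m creep '[0,0,0,0,0,0,0,0,0,0,0,0,0,0,0,0,0,0,0,0,0,0,0,0,0,0,0,0,0,0,0,0,0,0,0,0,0,0,-50,0,0,0,0,0,-100,0,0,0,0,0,-128,0,0,0,0,0,-128,0,0,0,0,0,-128,0,0,0]' 0.3 20; python3 -c "
from h import *
row([*cad(-54),.150],2.3)"
```

```text
clock: 18.45
ee_pos: [0.4714, -0.0236, 0.0203]
ee_rot: [-2.17, -2.267, 0.005]
force: [-0.2, -0.2, 0.9]
gripper_width: 0.0921
grasp_force: 0.0
clock: 19.55
ee_pos: [0.4731, -0.0242, 0.1496]
ee_rot: [2.172, 2.269, 0.001]
force: [-0.5, 0.2, -2.0]
gripper_width: 0.0403
grasp_force: 20.0
[281.6, -22.6, -0.4] [0.1, 0.0, 0.2] t 19.6 [ 0.4731 -0.0242  0.1496] n 5.650447729594962
```

```bash
python3 -m creep '[280,-21,0,0,0,0,280,-21,0,0,0,0,280,-21,0,0,0,0,280,-21,0,0,0,0,280,-21,0,0,0,0,280,-21,0,0,0,0,280,-21,0,0,0,0,280,-21,0,0,0,0]'; python3 -c "
from h import *
row([*cad(-54),.028],2.3)"
```

```text
clock: 20.35
ee_pos: [0.4387, 0.2543, 0.1477]
ee_rot: [-2.17, -2.271, 0.006]
force: [0.5, -1.2, -1.1]
gripper_width: 0.0401
grasp_force: 20.0
[2.1, 0.0, 119.7] [-0.2, 0.1, 0.3] t 20.4 [0.4387 0.2543 0.1477] n 2.3937200910700267
```

```bash
python3 -m creep '[1,1,40,0,0,0,1,1,70,0,0,0,1,1,100,0,0,0,1,1,114,0,0,0,1,1,120,0,0,0,1,1,120,0,0,0]'; python3 -m creep '[0,0,0,0,0,0,0,0,0,0,0,0,0,0,0,0,0,0,0,0,-50,0,0,0,0,0,-100,0,0,0,0,0,-150,0,0,0,-130,250,-150,0,0,0,-130,250,-150,0,0,0,-130,250,-150,0,0,0,-130,250,-150,0,0,0,-130,250,-150,0,0,0,-130,250,-150,0,0,0,-130,250,-150,0,0,0]' 0.6; python3 - <<'E'
from h import *
im,d,p=shot('scene');cv2.imwrite('pics/c2.png',cv2.resize(im[100:320,180:440],None,fx=3,fy=2.7,interpolation=2)[:,:,::-1])
P=cloud(d,p);x,y,z=P[...,0],P[...,1],P[...,2]
def st(P):
  x,y,z=P[...,0],P[...,1],P[...,2]
  for k in range(5):
    a,b=cad(-108+54*k);q=P[(abs(x-a)<.045)&(abs(y-b)<.025)&(z>.0495)&(z<.062)]
    print(k,len(q),np.round(q.mean(0)*1000,1) if len(q) else '')
st(P)
im,d,p=shot('top','t1.png');P=cloud(d,p);np.save('top.npy',P);st(P)
row([.658,-.183,.150],-7)
E
```

```text
clock: 20.95
ee_pos: [0.4405, 0.2537, 0.0287]
ee_rot: [-2.174, -2.267, 0.004]
force: [-0.0, 0.2, -0.6]
gripper_width: 0.0406
grasp_force: 20.0
clock: 22.25
ee_pos: [0.6995, 0.1341, 0.1789]
ee_rot: [2.175, 2.265, 0.001]
force: [0.3, 0.2, 0.7]
gripper_width: 0.0553
grasp_force: 0.0
0 29 [426.  331.9  56. ]
1 60 [441.5 250.6  53.5]
2 66 [443.  195.5  52.8]
3 67 [444.9 143.9  52.7]
4 47 [445.5  96.2  52.9]
0 7 [409.7 334.3  53.5]
1 0 
2 0 
3 0 
4 0 
[-317.2, -51.4, 28.8] [-0.1, 0.0, 9.4] t 22.4 [0.696  0.1361 0.1787] n 6.4521213760949845
```

View pics/c2.png

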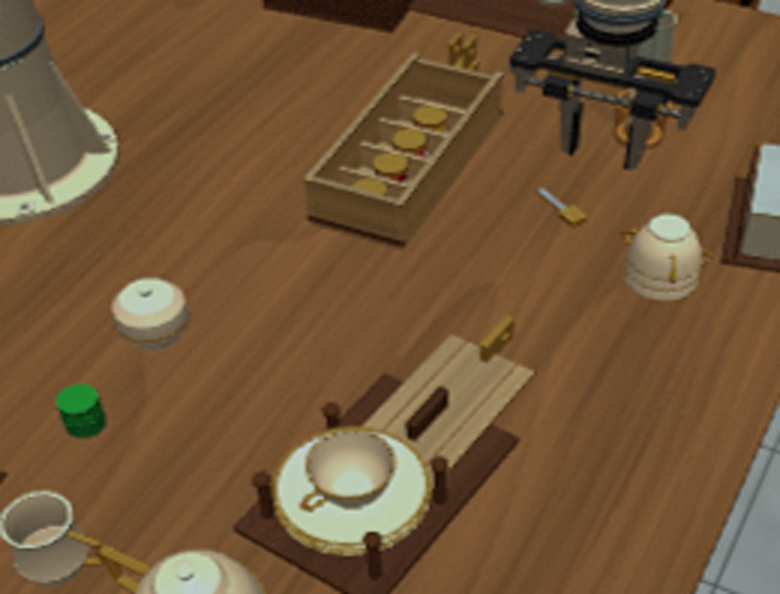

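All four jars stand in the box: the caps are at crop (430,117), (410,140), (391,163) and (369,187). The table holds no other jar besides the green decoy. Next is the lid.

```bash
python3 -m creep '[-380,-60,29,0,0,9.4,-380,-60,29,0,0,9.4,-380,-60,29,0,0,9.4,-380,-60,29,0,0,9.4,-380,-60,29,0,0,9.4,-380,-60,29,0,0,9.4,-380,-60,29,0,0,9.4,-380,-60,29,0,0,9.4,-380,-60,29,0,0,9.4,-380,-60,29,0,0,9.4]' 0.6; python3 - <<'E'
from h import *
im,d,p=shot('wrist','w3.png');P=cloud(d,p);np.save('w3.npy',P)
def rect(n,q):
    r=cv2.minAreaRect(np.float32(q[:,:2]*1000)); v=q[:,:2]-q[:,:2].mean(0); w,V=np.linalg.eigh(v.T@v);a=V[:,1]
    print(n,len(q),np.round(r[0],1),np.round(r[1],1),round(r[2],1),'pca',np.round(np.degrees(np.arctan2(a[1],a[0])),1),'mean',np.round(np.median(q,0)*1000,1))
S=np.load('scene.npy');T=cloud(*shot('top')[1:]);
for n,P in(('w',P),('s',S),('t',T)):
    x,y,z=P[...,0],P[...,1],P[...,2]
    q=P[(abs(x-.66)<.06)&(y>-.24)&(y<-.1)&(z>.044)&(z<.054)]
    if len(q)>5:rect(n+'handletop',q)
    q=P[(abs(x-.67)<.04)&(y>-.1)&(y<0)&(z>.044)&(z<.054)]
    if len(q)>5:rect(n+'lugtop',q)
    q=P[(abs(x-.66)<.09)&(y>-.2)&(y<-.04)&(z>.016)&(z<.025)]
    if len(q)>5:rect(n+'lidtop',q)
    for px in(-51,51):
      for py in(-60.5,60.5):
        a=np.radians(-97.5);c,s=np.cos(a),np.sin(a);cx,cy=.645+(c*px-s*py)/1000,-.305+(s*px+c*py)/1000
        q=P[(np.hypot(x-cx,y-cy)<.02)&(z>.07)&(z<.1)]
        if len(q)>3: print(n,'post',px,py,len(q),np.round(np.median(q,0)*1000,1),q[:,2].max())
    q=P[(np.hypot(x-.645,y+.305)<.05)&(z>.086)&(z<.1)]
    if len(q)>5:rect(n+'cup',q)
row([.658,-.183,.150],-7.5)
E
```

```text
clock: 23.35
ee_pos: [0.652, -0.2449, 0.1506]
ee_rot: [-2.352, -2.082, -0.0]
force: [0.3, 0.5, -0.4]
gripper_width: 0.0555
grasp_force: 0.0
whandletop 1523 [ 640.3 -195.3] [66.6 89.6] 0.3 pca 77.1 mean [ 655.6 -189.5   50.7]
wlidtop 16422 [ 661.  -144.7] [123.2 100.4] 82.7 pca 70.4 mean [ 662.9 -134.4   20.9]
w post -51 -60.5 394 [ 590.1 -241.2   80.5] 0.08402004996057696
w post -51 60.5 392 [ 707.1 -256.5   80.5] 0.0849204853013647
w post 51 -60.5 111 [ 576.2 -345.    82.1] 0.08417462353500971
w post 51 60.5 133 [ 693.8 -359.7   81.7] 0.08502068753516481
wcup 1120 [ 645.4 -302.5] [76.  80.1] 23.0 pca -148.0 mean [ 642.5 -287.7   95. ]
shandletop 106 [ 642.3 -195.9] [60.5 87.7] 0.2 pca 74.0 mean [ 657.  -198.4   49.1]
slugtop 38 [673.3 -58.1] [52.4  9.4] 82.6 pca 82.3 mean [673.5 -59.5  46.9]
slidtop 1011 [ 665.3 -125.3] [162.8 101.1] 82.1 pca 78.8 mean [ 670.  -129.4   19.2]
s post -51 -60.5 29 [ 590.7 -246.8   78. ] 0.0833182036321628
s post -51 60.5 32 [ 710.9 -263.    77.4] 0.08470637609196174
s post 51 -60.5 31 [ 578.4 -348.6   78.7] 0.08354947356801135
s post 51 60.5 37 [ 697.3 -364.    77.9] 0.08440944538198336
scup 174 [ 643.4 -304.3] [76.6 81.4] 27.9 pca 119.6 mean [ 637.3 -294.7   92.1]
thandletop 52 [ 658.9 -181.5] [55.1 12.5] 82.3 pca 83.4 mean [ 658.4 -182.9   48.1]
tlugtop 28 [675.2 -56.9] [51.4  9. ] 83.8 pca 82.0 mean [675.5 -56.8  48.3]
tlidtop 834 [ 659.5 -120.4] [155.6 156.8] 88.8 pca 76.8 mean [ 664.7 -131.7   19.6]
tcup 39 [ 630.2 -333.4] [26.2 68. ] 61.5 pca 154.5 mean [ 631.4 -338.6   92.8]
[60.9, -2.0, 0.8] [-0.0, -0.0, 0.7] t 23.4 [ 0.6527 -0.2437  0.1508] n 1.2189584309319366
```

View pics/w3.png

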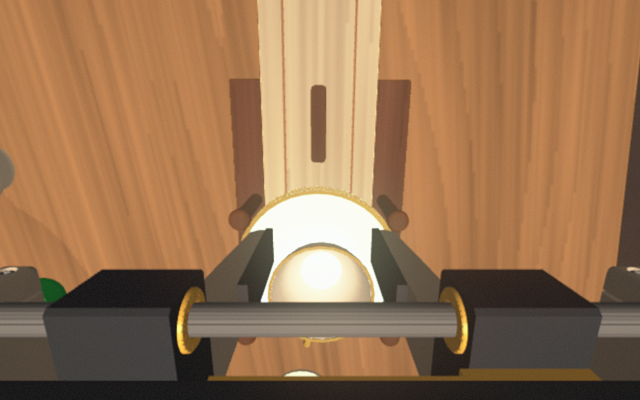

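The wrist view shows the handle at (318,123), the front posts at (240,217) and (398,218), and the lid straight between them. Its yaw agrees with the stand's to within 0.2°. I'll descend on the handle.

```bash
python3 -m creep '[61,-2.5,0,0,0,0.6,61,-2.5,0,0,0,0.6,61,-2.5,0,0,0,0.6,61,-2.5,40,0,0,0.6,61,-2.5,80,0,0,0.6,61,-2.5,100,0,0,0.6,61,-2.5,112,0,0,0.6,61,-2.5,115,0,0,0.6,61,-2.5,115,0,0,0.6]' 0.6; python3 -c "
from h import *
row([.6575,-.1825,.0345],-7.5);print(readout.read_state()['force'])"
```

```text
clock: 24.35
ee_pos: [0.6582, -0.185, 0.0361]
ee_rot: [2.362, 2.071, 0.0]
force: [-0.5, -1.1, 1.4]
gripper_width: 0.0552
grasp_force: 0.0
[2.4, -1.1, 1.6] [0.0, 0.0, -0.0] t 24.4 [ 0.6582 -0.185   0.0361] n 0.06130885913602347
[-0.5167827  -1.10035074  1.39402642]
```

```bash
python3 -m creep '[2,-1,1,0,0,0,2,-1,1,0,0,0,2,-1,1,0,0,0,2,-1,1,0,0,0,2,-1,1,0,0,0,2,-1,1,0,0,0,2,-1,1,0,0,0,2,-1,1,0,0,0,2,-1,1,0,0,0,2,-1,1,0,0,0]' 0 45; python3 -m creep '[2,0,0,0,0,0,5,0,0,0,0,0,10,0,0,0,0,0,15,0,0,0,0,0,20,0,0,0,0,0,25,0,0,0,0,0,30,0,0,0,0,0,35,0,0,0,0,0,40,0,0,0,0,0,40,0,0,0,0,0]'; python3 - <<'E'
from h import *
im,d,p=shot('scene');cv2.imwrite('pics/c3.png',cv2.resize(im[150:340,220:400],None,fx=4,fy=3,interpolation=2)[:,:,::-1])
E
```

```text
clock: 25.35
ee_pos: [0.657, -0.1827, 0.0348]
ee_rot: [-2.362, -2.071, 0.0]
force: [-1.4, 0.1, 4.4]
gripper_width: 0.0116
grasp_force: 45.0
clock: 26.35
ee_pos: [0.6627, -0.144, 0.0347]
ee_rot: [2.36, 2.071, -0.001]
force: [-1.1, -5.8, 2.9]
gripper_width: 0.0118
grasp_force: 45.0
```

View pics/c3.png

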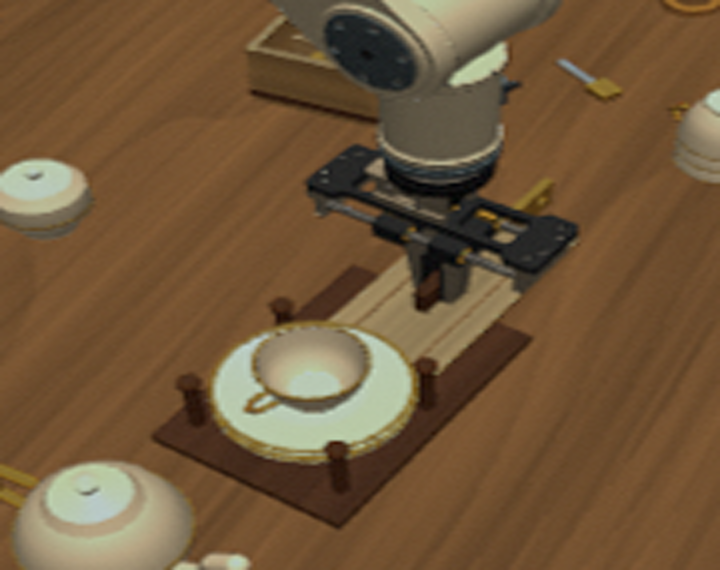

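The stack is level between the posts and the lid is sliding out. I'll keep going slowly.

```bash
python3 -m creep '[3,0,0,0,0,0,6,0,0,0,0,0,9,0,0,0,0,0,12,0,0,0,0,0,15,0,0,0,0,0,18,0,0,0,0,0,21,0,0,0,0,0,24,0,0,0,0,0,27,0,0,0,0,0,30,0,0,0,0,0,33,0,0,0,0,0,36,0,0,0,0,0,39,0,0,0,0,0,42,0,0,0,0,0,45,0,0,0,0,0,48,0,0,0,0,0,51,0,0,0,0,0,54,0,0,0,0,0,57,0,0,0,0,0,60,0,0,0,0,0]';python3 -m creep '[3,0,0,0,0,0,6,0,0,0,0,0,9,0,0,0,0,0,12,0,0,0,0,0,15,0,0,0,0,0,18,0,0,0,0,0,21,0,0,0,0,0,24,0,0,0,0,0,27,0,0,0,0,0,30,0,0,0,0,0,33,0,0,0,0,0,36,0,0,0,0,0,39,0,0,0,0,0,42,0,0,0,0,0,45,0,0,0,0,0,48,0,0,0,0,0,51,0,0,0,0,0,51,0,0,0,0,0]'; python3 - <<'E'
from h import *
im,d,p=shot('scene');cv2.imwrite('pics/c4.png',cv2.resize(im[100:340,220:460],None,fx=3,fy=2.4,interpolation=2)[:,:,::-1])
row([.49,.3,.18],2.3)
E
```

```text
clock: 28.4
ee_pos: [0.6701, -0.0832, 0.0345]
ee_rot: [-2.362, -2.071, 0.0]
force: [-0.7, -3.6, 2.7]
gripper_width: 0.0116
grasp_force: 45.0
clock: 30.2
ee_pos: [0.6769, -0.0323, 0.0346]
ee_rot: [-2.362, -2.071, -0.0]
force: [-0.7, 0.6, -0.9]
gripper_width: 0.012
grasp_force: 45.0
[305.2, -228.7, -145.3] [-0.0, -0.0, -9.8] t 30.2 [ 0.6769 -0.0324  0.0346] n 8.162887432615383
```

View pics/c4.png

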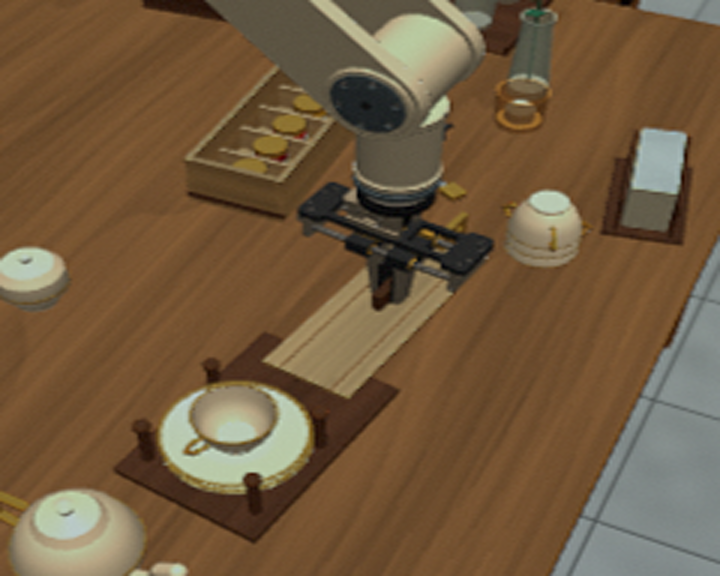

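The lid is clear and the stack sits level between the posts at crop (238,430). I'll lift the lid and carry it above the box.

```bash
python3 -m creep '[0,0,-30,0,0,0,0,0,-70,0,0,0,0,0,-110,0,0,0,0,0,-140,0,0,0,0,0,-140,0,0,0]'; python3 -c "
from h import *
row([*cad(-20),.174],2.3)"
```

```text
clock: 30.75
ee_pos: [0.6796, -0.0331, 0.1794]
ee_rot: [2.359, 2.067, 0.009]
force: [0.6, -0.1, -4.1]
gripper_width: 0.0119
grasp_force: 45.0
[221.6, -271.3, 3.5] [0.4, -0.0, -9.8] t 30.8 [ 0.6796 -0.0331  0.1794] n 7.006032541141939
```

```bash
python3 -m creep '[20,-24,0,0,0,-1,50,-60,0,0,0,-3,84,-103,0,0,0,-5,115,-140,0,0,0,-7,145,-178,0,0,0,-9,175,-214,0,0,0,-9.8,200,-245,0,0,0,-9.8,215,-263,0,0,0,-9.8,221,-270,0,0,0,-9.8,221,-270,0,0,0,-9.8,221,-270,0,0,0,-9.8]'; python3 - <<'E'
from h import *
row([*cad(-20),.174],2.3)
z0=readout.read_state()['ee_pos'][2]-.0348+.012; print('lid z',z0)
def rect(n,q):
    if len(q)<6: print(n,len(q)); return
    r=cv2.minAreaRect(np.float32(q[:,:2]*1000)); v=q[:,:2]-q[:,:2].mean(0); w,V=np.linalg.eigh(v.T@v);a=V[:,1]
    print(n,len(q),np.round(r[0],1),np.round(r[1],1),round(r[2],1),'pca',np.round(np.degrees(np.arctan2(a[1],a[0])),1),'mean',np.round(np.median(q,0)*1000,1))
for c in('scene','top','wrist'):
    im,d,p=shot(c,'l_%s.png'%c);P=cloud(d,p);x,y,z=P[...,0],P[...,1],P[...,2]
    b=(abs(x-.44)<.1)
    rect(c+'lugtop',P[b&(y>.33)&(y<.41)&(z>z0+.028)&(z<z0+.04)])
    rect(c+'lugall',P[b&(y>.345)&(y<.41)&(z>z0+.012)&(z<z0+.04)])
    rect(c+'lidtop',P[b&(y>.0)&(y<.41)&(z>z0+.003)&(z<z0+.012)])
    rect(c+'ears',P[b&(y>.33)&(y<.41)&(z>.09)&(z<.115)])
    rect(c+'walls',P[b&(y>.03)&(y<.36)&(z>.074)&(z<.084)])
E
```

```text
clock: 31.85
ee_pos: [0.4384, 0.221, 0.1741]
ee_rot: [2.176, 2.265, -0.001]
force: [-0.0, -0.6, -2.4]
gripper_width: 0.012
grasp_force: 45.0
[1.2, 1.3, 0.1] [-0.0, 0.0, -0.0] t 31.9 [0.4384 0.221  0.1741] n 0.035083219062814995
lid z 0.15125438050447826
scenelugtop 3
scenelugall 2
scenelidtop 1185 [439.8 209. ] [101.7 299.7] 2.3 pca 86.8 mean [450.1 160.2 158.1]
sceneears 0
scenewalls 266 [441.3 203. ] [123.1 305.3] 1.7 pca 75.6 mean [491.8 110.   77.7]
toplugtop 0
toplugall 0
toplidtop 1249 [443.9 137.7] [ 99.9 147.6] 2.4 pca 90.0 mean [444.6 134.5 158.3]
topears 0
topwalls 254 [442.9 176.1] [121.1 245.2] 1.9 pca 75.9 mean [457. 110.  78.]
wristlugtop 365 [434.5 333.4] [7.8 6.9] 1.1 pca -177.6 mean [434.5 333.4 188.5]
wristlugall 0
wristlidtop 44842 [438.  234.3] [100.6 212.2] 2.2 pca 92.2 mean [437.  284.  160.4]
wristears 258 [433.3 359. ] [24.8  7.7] 3.1 pca -177.9 mean [439.8 358.8 106.9]
wristwalls 0
```

View pics/l_wrist.png

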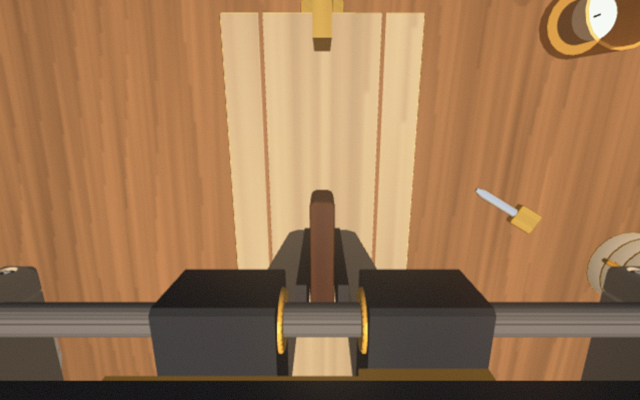

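The wrist view shows the lid with its lug at (322,30) squarely over the fork's ears, (303–343, 5). In this camera's frame the lid and the box agree within about 1 mm, so I'll lower it and watch the force.

```bash
python3 -m creep '[0,0,15,0,0,0,0,0,30,0,0,0,0,0,40,0,0,0,0,0,48,0,0,0,0,0,54,0,0,0,0,0,58,0,0,0,0,0,60,0,0,0,0,0,60,0,0,0]'; python3 -m creep '[0,0,2,0,0,0,0,0,4,0,0,0,0,0,6,0,0,0,0,0,8,0,0,0,0,0,10,0,0,0,0,0,10,0,0,0]'; python3 -c "
from h import *
row([.4384,.221,.0928],2.3)"
```

```text
clock: 32.8
ee_pos: [0.4381, 0.2215, 0.1146]
ee_rot: [2.177, 2.265, 0.0]
force: [-0.9, -0.5, -2.7]
gripper_width: 0.012
grasp_force: 45.0
clock: 33.4
ee_pos: [0.4379, 0.2214, 0.1043]
ee_rot: [-2.177, -2.265, 0.001]
force: [0.3, -0.2, -3.0]
gripper_width: 0.0116
grasp_force: 45.0
[-0.4, 0.5, 11.5] [-0.0, 0.0, -0.0] t 33.4 [0.4379 0.2214 0.1043] n 0.23002005585333796
```

```bash
python3 -m creep '[0,0,2,0,0,0,0,0,4,0,0,0,0,0,5,0,0,0,0,0,6,0,0,0,0,0,6,0,0,0]'; python3 -m creep '[0,0,1,0,0,0,0,0,2,0,0,0,0,0,3,0,0,0,0,0,4,0,0,0,0,0,4.5,0,0,0,0,0,4.5,0,0,0]'
```

```text
clock: 33.9
ee_pos: [0.438, 0.2215, 0.0985]
ee_rot: [-2.177, -2.265, 0.0]
force: [0.1, -0.2, -2.9]
gripper_width: 0.0118
grasp_force: 45.0
clock: 34.5
ee_pos: [0.438, 0.2215, 0.094]
ee_rot: [-2.177, -2.265, 0.0]
force: [0.1, 0.7, -3.0]
gripper_width: 0.0117
grasp_force: 45.0
```

```bash
python3 -m creep '[0,0,1,0,0,0,0,0,1.5,0,0,0,0,0,1.5,0,0,0]'; python3 -m creep '[0,0,0.5,0,0,0,0,0,1,0,0,0,0,0,1,0,0,0]'
```

```text
clock: 34.8
ee_pos: [0.4381, 0.2215, 0.0927]
ee_rot: [2.177, 2.265, 0.0]
force: [0.0, -1.0, -0.7]
gripper_width: 0.0115
grasp_force: 45.0
clock: 35.1
ee_pos: [0.4381, 0.2215, 0.0927]
ee_rot: [2.177, 2.265, 0.0]
force: [-5.1, -2.8, 14.1]
gripper_width: 0.0118
grasp_force: 45.0
```

The lid seated at TCP z 0.0927. Releasing and going to look at the fork.

```bash
python3 -m creep '[0,0,-1,0,0,0,0,0,-1,0,0,0,0,0,-1,0,0,0,0,0,-1,0,0,0,0,0,-1,0,0,0,0,0,-40,0,0,0,0,0,-80,0,0,0,30,0,-110,0,0,0,60,0,-110,0,0,0,60,0,-110,0,0,0,60,0,-110,0,0,0,60,0,-110,0,0,0]' 0.6; python3 - <<'E'
from h import *
t=readout.read_state()['ee_pos'];print(t)
im,d,p=shot('wrist','w5.png');P=cloud(d,p);x,y,z=P[...,0],P[...,1],P[...,2];np.save('w5.npy',P)
m=(abs(x-.436)<.04)&(y>.33)&(y<.39)&(z>.1)&(z<.112);q=P[m]
r=cv2.minAreaRect(np.float32(q[:,:2]*1000));print('forktop',len(q),r,np.median(q[:,2]))
for s in(-9.5,0,9.5):
    k=q[abs((q[:,0]*1000-(r[0][0]+s)))<3];print(s,len(k),np.round([k[:,0].mean()*1e3,np.percentile(k[:,1],1)*1e3,np.percentile(k[:,1],99)*1e3],1))
q=P[(abs(x-.44)<.09)&(y>.1)&(y<.35)&(z>.07)&(z<.084)];print('lid/walls z',[np.round(np.median(q[abs(q[:,0]-a)<.004],0),4) for a in(.385,.41,.47,.495)])
print('pin',[(np.round(k['xyz'],3),k['p']) for k in models.find_in('wrist','pin')])
E
```

```text
clock: 36.3
ee_pos: [0.4351, 0.2805, 0.2008]
ee_rot: [-2.177, -2.265, 0.003]
force: [0.1, -0.2, 1.0]
gripper_width: 0.0548
grasp_force: 0.0
[0.43510236 0.2805198  0.20081515]
forktop 1297 ((433.791015625, 352.8667907714844), (24.60883331298828, 45.01688766479492), 2.2244293689727783) 0.10686883047170143
-9.5 320 [424.2 344.5 374.2]
0 447 [433.6 330.5 375.2]
9.5 314 [443.1 345.3 375. ]
lid/walls z [array([0.3847, 0.2829, 0.079 ]), array([0.41  , 0.2568, 0.0788]), array([0.47  , 0.2578, 0.0787]), array([0.4939, 0.272 , 0.0795])]
pin [(array([0.643, 0.197, 0.015]), 0.73)]
```

View pics/w5.png

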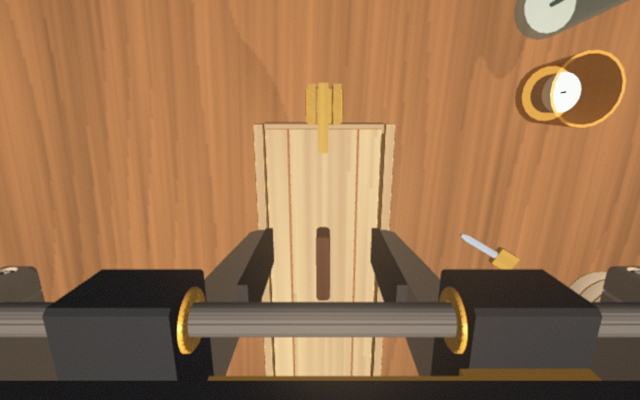

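The lid is closed with the lug at (323,118) between the ears at (311,103) and (337,103), and the fit is centred to within 1 mm. Now the pin at (488,250).

```bash
python3 -c "
from h import *
row([.665,.185,.13],65)"
```

```text
[-104.3, 225.8, 70.8] [-0.1, 0.0, -62.8] t 36.4 [0.4354 0.2804 0.201 ] n 7.305661574512045
```

```bash
python3 -m creep '[-104,226,0,0,0,-63,-104,226,0,0,0,-63,-104,226,0,0,0,-63,-104,226,0,0,0,-63,-104,226,0,0,0,-63,-104,226,0,0,0,-63,-104,226,71,0,0,-63,-104,226,71,0,0,-63,-104,226,71,0,0,-63,-104,226,71,0,0,-63]' 0.6; python3 - <<'E'
from h import *
t=readout.read_state()['ee_pos'];print(t)
im,d,p=shot('wrist','w6.png');P=cloud(d,p);x,y,z=P[...,0],P[...,1],P[...,2]
m=(abs(x-.645)<.07)&(abs(y-.198)<.06)&(z>.0045)&(z<.03);q=P[m];print(len(q))
hd=P[m&(im[...,0].astype(int)-im[...,2]>60)];sh=P[m&(abs(im[...,0].astype(int)-im[...,2])<40)]
for n,q in(('head',hd),('shank',sh)):
    r=cv2.minAreaRect(np.float32(q[:,:2]*1000));v=q[:,:2]-q[:,:2].mean(0);a=np.linalg.eigh(v.T@v)[1][:,1]
    print(n,len(q),r,'pca',np.degrees(np.arctan2(a[1],a[0])),q.mean(0),np.percentile(q[:,2],95))
E
```

```text
clock: 37.4
ee_pos: [0.6657, 0.186, 0.1307]
ee_rot: [-0.676, -3.067, 0.0]
force: [-0.8, 0.2, 0.9]
gripper_width: 0.0553
grasp_force: 0.0
[0.66570636 0.18599253 0.13070633]
1300
head 744 ((632.9010620117188, 206.0153350830078), (21.932971954345703, 75.70122528076172), 62.72419357299805) pca 155.29186130024627 [0.65322581 0.1953094  0.01144206] 0.012831147719204341
shank 497 ((621.3916015625, 212.83181762695312), (7.850286483764648, 49.29552459716797), 62.12218475341797) pca 152.0224105528038 [0.62162392 0.21258756 0.00992822] 0.011409727960694593
```

View pics/w6.png

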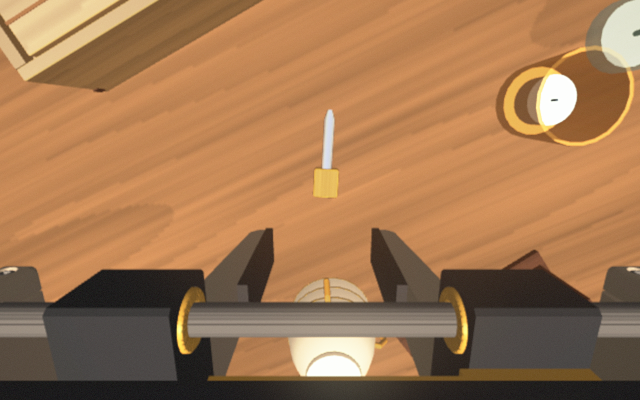

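The pin's tip is at (330,113) and its head at (326,183), pointing at 152.7°. I'll grip the head.

```bash
python3 -c "
from h import *
row([.656,.194,.013],62.7)"
```

```text
[12.8, 2.5, 118.8] [0.1, 0.1, 2.5] t 37.5 [0.6664 0.1864 0.1318] n 2.3901163696400887
```

```bash
python3 -m creep '[13,2.5,40,0,0,2.5,13,2.5,80,0,0,2.5,13,2.5,105,0,0,2.5,13,2.5,117,0,0,2.5,13,2.5,117,0,0,2.5,13,2.5,117,0,0,2.5]'; python3 -c "
from h import *
row([.656,.194,.013],62.7)"
```

```text
clock: 38.05
ee_pos: [0.6563, 0.1946, 0.0155]
ee_rot: [0.739, 3.051, 0.002]
force: [0.7, -0.2, 0.2]
gripper_width: 0.0549
grasp_force: 0.0
[-0.0, -0.7, 2.5] [0.1, 0.1, 0.1] t 38.0 [0.6563 0.1946 0.0155] n 0.05169428930296425
```

```bash
python3 -m creep '[0,-0.7,2.5,0,0,0,0,-0.7,2.5,0,0,0,0,-0.7,2.5,0,0,0,0,-0.7,2.5,0,0,0,0,-0.7,2.5,0,0,0,0,-0.7,2.5,0,0,0,0,-0.7,2.5,0,0,0,0,-0.7,2.5,0,0,0,0,-0.7,2.5,0,0,0]' 0 40;python3 -m creep '[0,0,-10,0,0,0,0,0,-50,0,0,0,0,0,-100,0,0,0,0,0,-137,0,0,0,0,0,-137,0,0,0,0,0,-137,0,0,0]'; python3 -c "
from h import *
row([.58,.365,.15],92.3)"
```

```text
clock: 38.95
ee_pos: [0.6548, 0.1936, 0.0115]
ee_rot: [0.739, 3.053, 0.0]
force: [-0.5, 0.2, 5.6]
gripper_width: 0.0215
grasp_force: 40.9
clock: 39.55
ee_pos: [0.6549, 0.1937, 0.1493]
ee_rot: [0.739, 3.052, 0.002]
force: [-0.4, 0.1, -1.5]
gripper_width: 0.0212
grasp_force: 40.0
[144.9, 118.1, -0.8] [0.1, 0.1, -29.5] t 39.5 [0.6549 0.1937 0.1493] n 3.7390641214515052
```

```bash
python3 -c "
from h import *
row([.535,.3597,.14],92.3)"; python3 -m creep '[60,20,0,0,0,-8,90,50,0,0,0,-16,130,80,0,0,0,-24,160,110,0,0,0,-29.5,181,94,0,0,0,-29.5,181,94,0,0,0,-29.5,181,94,0,0,0,-29.5]'; python3 -c "
from h import *
row([.535,.3597,.14],92.3)"
```

```text
[182.6, 92.8, 9.1] [0.1, 0.1, -29.5] t 39.5 [0.6549 0.1937 0.1493] n 4.099506827186699
clock: 40.25
ee_pos: [0.5355, 0.3596, 0.1466]
ee_rot: [0.064, -3.139, 0.002]
force: [0.1, -0.7, -0.5]
gripper_width: 0.0215
grasp_force: 40.0
[0.5, 0.2, 6.6] [-0.1, -0.1, 0.0] t 40.2 [0.5355 0.3596 0.1466] n 0.13225277296245175
```

```bash
python3 -m creep '[0,0,20,0,0,0,0,0,40,0,0,0,0,0,47,0,0,0,0,0,47,0,0,0,0,0,47,0,0,0]'; python3 - <<'E'
from h import *
s=readout.read_state();t=s['ee_pos'];print(t)
im,d,p=shot('wrist','w7.png');P=cloud(d,p);x,y,z=P[...,0],P[...,1],P[...,2]
m=(abs(x-.436)<.03)&(y>.32)&(y<.40)&(z>.1)&(z<.112);q=P[m]
print('fork',len(q),np.median(q[:,2]))
for s in(-9.5,0,9.5):
    k=q[abs((q[:,0]*1000-(433.7+s)))<3]
    if len(k):print(s,len(k),np.round([k[:,0].mean()*1e3,np.percentile(k[:,1],1)*1e3,np.percentile(k[:,1],99)*1e3],1))
m=(x>.455)&(x<.53)&(abs(y-.36)<.03)&(z>.084)&(z<.112);q=P[m];print('pin',len(q))
if len(q)>5:
    r=cv2.minAreaRect(np.float32(q[:,:2]*1000));v=q-q.mean(0);a=np.linalg.svd(v,full_matrices=False)[2][0];print(r,a,q.mean(0),np.percentile(q[:,2],[5,50,90,98]))
    for a0 in np.arange(.46,.52,.01):
        k=q[abs(q[:,0]-a0)<.005]
        if len(k)>5:print(round(a0,3),np.round(np.percentile(k[:,1],[2,50,98])*1e3,1),np.round(np.percentile(k[:,2],[50,95])*1e3,1))
E
```

```text
clock: 40.75
ee_pos: [0.5373, 0.3598, 0.1014]
ee_rot: [-0.061, 3.141, 0.0]
force: [0.2, -0.2, -0.2]
gripper_width: 0.0213
grasp_force: 40.0
[0.53725994 0.35976827 0.101358  ]
fork 5120 0.10669350455508626
-9.5 1081 [424.6 345.  374.3]
0 1845 [433.8 324.1 375.1]
9.5 961 [443.4 345.4 375. ]
pin 2793
((509.8128356933594, 350.953125), (59.6422004699707, 44.54102325439453), 24.704416275024414) [0.99752692 0.04021213 0.05764569] [0.51132634 0.35882736 0.10036847] [0.09523915 0.10011295 0.10428937 0.11062394]
0.47 [355.8 357.5 359.1] [97.8 98.4]
0.48 [353.5 357.6 361.6] [ 99.1 100.8]
0.49 [353.7 358.1 362.5] [ 99.8 101.2]
0.5 [354.  358.3 362.9] [ 99.7 101.2]
0.51 [354.3 358.6 362.8] [ 99.9 101.3]
```

View pics/w7.png

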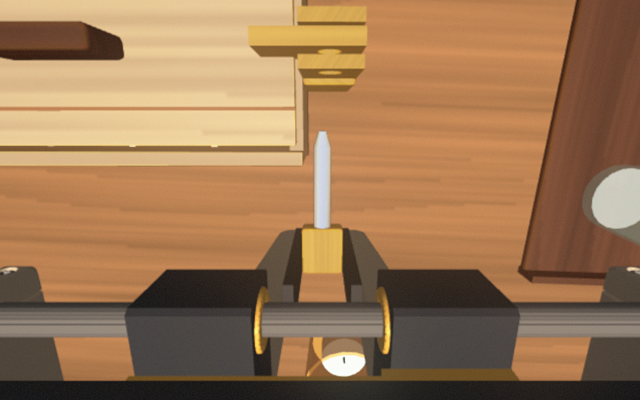

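The pin's shank runs at column 322 with the tip at row 133, and the ear hole is at column 330, so it needs about 4.3 mm sideways and 3.7 mm down. I'll shift, advance to just outside the ear and re-measure.

```bash
cat > pm.py <<'E'
from h import *
s=readout.read_state();t=s['ee_pos'];print(t,s['force'])
im,d,p=shot('wrist','w8.png');P=cloud(d,p);x,y,z=P[...,0],P[...,1],P[...,2]
e=[]
m=(abs(x-.436)<.03)&(y>.32)&(y<.40)&(z>.1)&(z<.112);q=P[m];print('top',np.median(q[:,2]))
for s in(-9.5,9.5):
    k=q[abs((q[:,0]*1000-(434+s)))<3];e.append(np.percentile(k[:,1],[1,99]).mean()*1e3)
print('hole y',e)
m=(x>.449)&(x<t[0]-.02)&(abs(y-t[1])<.012)&(z>.084)&(z<.112);q=P[m]
for a0 in np.arange(.45,t[0]-.022,.006):
    k=q[abs(q[:,0]-a0)<.003]
    if len(k)>5:
        a,b=np.percentile(k[:,1],[2,98])*1e3;print(round(a0,3),'at hole y',round((a+b)/2-.04*(a0*1e3-433.7),1),'w',round(b-a,1),'ztop',round(np.percentile(k[:,2],95)*1e3,1))
E
python3 -m creep '[0,4.3,0,0,0,0,0,4.3,3.7,0,0,0,10,4.3,3.7,0,0,0,16,4.3,3.7,0,0,0,16,4.3,3.7,0,0,0,16,4.3,3.7,0,0,0]'; python3 pm.py
```

```text
clock: 41.4
ee_pos: [0.5202, 0.3637, 0.0976]
ee_rot: [-0.063, 3.141, 0.0]
force: [0.3, -0.1, -0.4]
gripper_width: 0.0218
grasp_force: 40.0
[0.52019679 0.36373474 0.09762747] [ 0.26663043 -0.13765939 -0.43055267]
top 0.10676742939725203
hole y [np.float64(359.4883246319427), np.float64(360.1544199824682)]
0.456 at hole y 360.4 w 4.2 ztop 95.0
0.462 at hole y 360.4 w 7.3 ztop 96.8
0.468 at hole y 360.4 w 8.7 ztop 97.6
0.474 at hole y 360.4 w 8.8 ztop 97.4
0.48 at hole y 360.4 w 8.9 ztop 97.6
0.486 at hole y 360.3 w 8.8 ztop 97.3
0.492 at hole y 360.1 w 8.5 ztop 97.5
0.498 at hole y 360.1 w 8.5 ztop 97.5
```

```bash
python3 -m creep '[3,-0.5,0.2,0,0,0,6,-0.5,0.2,0,0,0,9,-0.5,0.2,0,0,0,12,-0.5,0.2,0,0,0,15,-0.5,0.2,0,0,0,18,-0.5,0.2,0,0,0,20,-0.5,0.2,0,0,0,20,-0.5,0.2,0,0,0]'; python3 -m creep '[3,0,0,0,0,0,6,0,0,0,0,0,9,0,0,0,0,0,12,0,0,0,0,0,15,0,0,0,0,0,15,0,0,0,0,0]'
```

```text
clock: 42.25
ee_pos: [0.5002, 0.3624, 0.0972]
ee_rot: [0.063, -3.141, 0.0]
force: [-0.0, 0.1, -0.0]
gripper_width: 0.0216
grasp_force: 40.0
clock: 42.85
ee_pos: [0.485, 0.3617, 0.0972]
ee_rot: [0.063, -3.141, 0.0]
force: [-0.6, 0.3, -0.8]
gripper_width: 0.0213
grasp_force: 40.0
```

```bash
python3 -m creep '[3,0,0,0,0,0,6,0,0,0,0,0,9,0,0,0,0,0,12,0,0,0,0,0,15,0,0,0,0,0,18,0,0,0,0,0,20,0,0,0,0,0,20,0,0,0,0,0]'; python3 -m creep '[1,0,0,0,0,0,2,0,0,0,0,0,3,0,0,0,0,0,3,0,0,0,0,0]'
```

```text
clock: 43.65
ee_pos: [0.4652, 0.3609, 0.0972]
ee_rot: [0.063, -3.141, 0.0]
force: [-0.0, -0.5, -0.7]
gripper_width: 0.0216
grasp_force: 40.0
clock: 44.05
ee_pos: [0.4624, 0.3608, 0.0972]
ee_rot: [0.063, -3.141, 0.0]
force: [-0.2, 0.7, 0.4]
gripper_width: 0.0213
grasp_force: 40.0
```

```bash
python3 -m creep '[0.7,0,0,0,0,0,1.4,0,0,0,0,0,1.4,0,0,0,0,0]'; python3 -m creep '[0.7,0,0,0,0,0,1.4,0,0,0,0,0,1.4,0,0,0,0,0]'; python3 -c "
from h import *
im,d,p=shot('wrist');P=cloud(d,p);cv2.imwrite('pics/w9.png',cv2.resize(im[100:300,200:440],None,fx=3,fy=3,interpolation=2)[:,:,::-1])"
```

```text
clock: 44.35
ee_pos: [0.461, 0.3607, 0.0972]
ee_rot: [0.063, -3.141, 0.0]
force: [0.3, 0.1, 0.1]
gripper_width: 0.0214
grasp_force: 40.0
clock: 44.65
ee_pos: [0.4596, 0.3607, 0.0972]
ee_rot: [0.063, -3.141, 0.0]
force: [-0.5, -0.3, -0.0]
gripper_width: 0.0215
grasp_force: 40.0
```

View pics/w9.png

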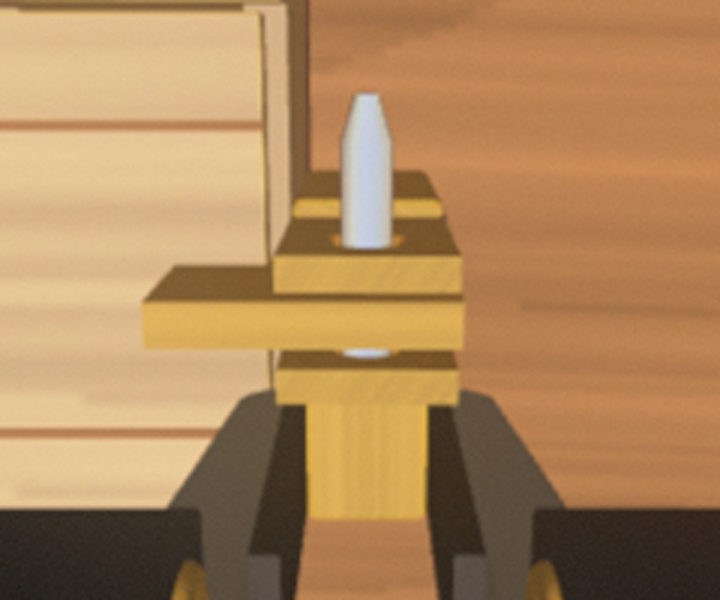

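The pin is through ear, lug and far ear (tip at crop (367,95)) with the head close to the ear. I'll press the last millimetres until I feel contact.

```bash
python3 -m creep '[0.7,0,0,0,0,0,1.2,0,0,0,0,0,1.2,0,0,0,0,0]'; python3 -m creep '[0.7,0,0,0,0,0,1.2,0,0,0,0,0,1.2,0,0,0,0,0]'
```

```text
clock: 45.0
ee_pos: [0.4591, 0.3608, 0.0973]
ee_rot: [-0.063, 3.14, 0.001]
force: [4.3, -1.1, -1.7]
gripper_width: 0.0211
grasp_force: 40.0
clock: 45.3
ee_pos: [0.459, 0.3608, 0.0974]
ee_rot: [-0.063, 3.138, 0.001]
force: [9.3, -2.1, -4.0]
gripper_width: 0.0217
grasp_force: 40.0
```

```bash
python3 -m creep '[-1.5,0,0,0,0,0,-1.5,0,0,0,0,0,-1.5,0,0,0,0,0,-1.5,0,0,0,0,0,-1.5,0,0,0,0,0,-1.5,0,-10,0,0,0,-1.5,0,-40,0,0,0,-1.5,0,-80,0,0,0,-20,-40,-120,0,0,0,-40,-80,-140,0,0,0,-60,-120,-140,0,0,0,-60,-150,-140,0,0,0,-60,-180,-140,0,0,0,-60,-180,-140,0,0,0]' 0.45; python3 - <<'E'
from h import *
im,d,p=shot('scene','s9.png');P=cloud(d,p);x,y,z=P[...,0],P[...,1],P[...,2]
q=P[(np.hypot(x-.645,y+.305)<.06)&(z>.07)&(z<.1)];print('cup',cv2.minAreaRect(np.float32(q[:,:2]*1000)),q[:,2].max())
a=im[80:200,230:420];b=im[200:320,230:420]
cv2.imwrite('pics/s9c.png',cv2.resize(np.vstack([a,b]),None,fx=3.2,fy=2.5,interpolation=2)[:,:,::-1])
im,d,p=shot('wrist','w10.png')
E
```

```text
clock: 46.7
ee_pos: [0.5244, 0.1802, 0.238]
ee_rot: [-0.058, 3.141, -0.001]
force: [0.7, 0.7, -0.5]
gripper_width: 0.0414
grasp_force: 0.0
cup ((643.2138061523438, -301.3983154296875), (79.7734375, 83.34062957763672), 24.868270874023438) 0.09155184211896483
```

View pics/s9c.png

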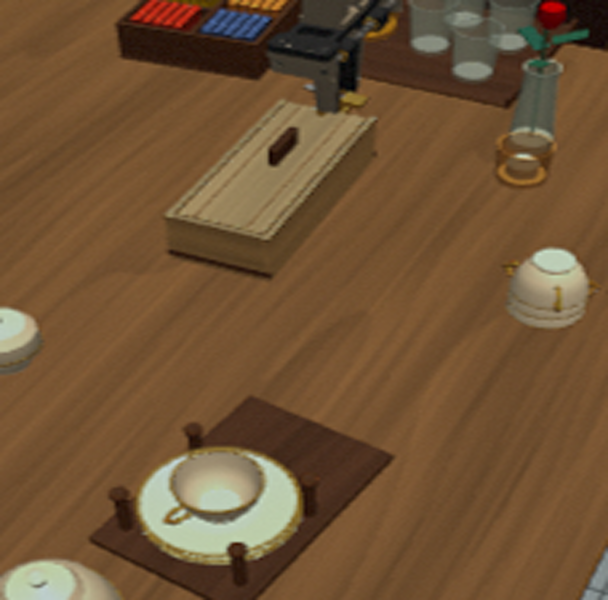

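The box is closed, the pin's head shows at the ears at (352,100), and the china is standing. One numeric check of the pin and the cup height before handing in.

```bash
python3 - <<'E'
from h import *
S=np.load('scene.npy')
for n,P in(('before',S),('now',cloud(*shot('scene')[1:]))):
    x,y,z=P[...,0],P[...,1],P[...,2]
    q=P[(np.hypot(x-.645,y+.305)<.05)&(z>.06)&(z<.11)];print(n,'rim z',np.percentile(q[:,2],[80,95]))
    q=P[(np.hypot(x-.645,y+.305)<.075)&(np.hypot(x-.645,y+.305)>.055)&(z>.02)&(z<.06)];print('saucer z',np.median(q[:,2]))
im,d,p=shot('top');P=cloud(d,p);x,y,z=P[...,0],P[...,1],P[...,2]
q=P[(x>.447)&(x<.5)&(abs(y-.358)<.025)&(z>.07)&(z<.115)];print('head top',len(q),cv2.minAreaRect(np.float32(q[:,:2]*1000)) if len(q)>4 else'',np.median(q[:,2]) if len(q) else '')
s=readout.read_state();print(s['clock'],s['force'],np.abs(s['qd']).max())
E
```

```text
before rim z [0.09131527 0.0947725 ]
saucer z 0.049990742574226754
now rim z [0.08463939 0.08710239]
saucer z 0.04217571685283583
head top 17 ((468.0308532714844, 336.9788513183594), (6.948660850524902, 31.216262817382812), 89.86466979980469) 0.07654815151701011
46.9 [ 0.34173109 -0.16276001  0.24081044] 0.010688521444856188
```

```bash
python3 -m creep '[0,50,0,0,0,0,0,100,0,0,0,0,0,150,0,0,0,0,0,180,0,0,0,0,0,180,0,0,0,0,0,180,0,0,0,0]'; python3 - <<'E'
from h import *
im,d,p=shot('wrist');P=cloud(d,p);x,y,z=P[...,0],P[...,1],P[...,2]
cv2.imwrite('pics/wA.png',cv2.resize(im[60:260,220:440],None,fx=3,fy=2.7,interpolation=2)[:,:,::-1])
q=P[(x>.448)&(x<.5)&(abs(y-.36)<.025)&(z>.09)&(z<.102)];print('head',len(q),cv2.minAreaRect(np.float32(q[:,:2]*1000)),np.median(q[:,2]))
q=P[(x>.41)&(x<.45)&(abs(y-.36)<.015)&(z>.103)&(z<.11)];print('ears x',np.percentile(q[:,0],[1,99]))
E
```

```text
clock: 47.5
ee_pos: [0.5164, 0.3642, 0.2367]
ee_rot: [0.067, -3.14, 0.001]
force: [0.7, 0.1, -0.0]
gripper_width: 0.0415
grasp_force: 0.0
head 657 ((460.3940734863281, 361.00750732421875), (24.59026336669922, 21.5219669342041), 2.2756712436676025) 0.09461306799661312
ears x [0.4213512  0.44633818]
```

View pics/wA.png

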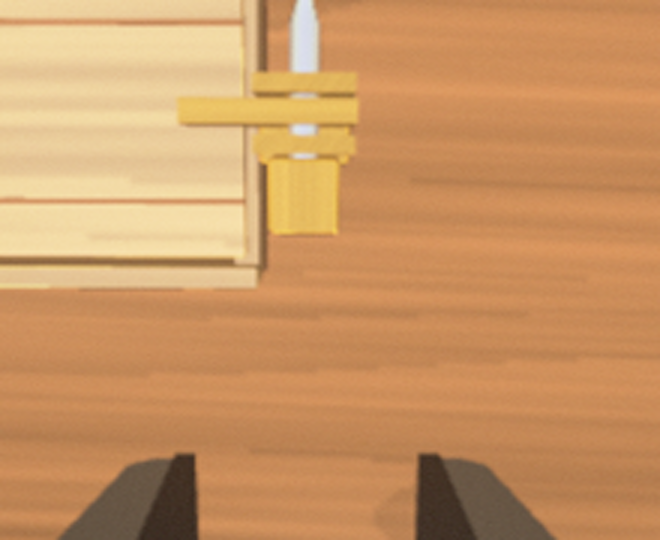

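The pin's head at (303,196) sits against the near ear (gap under 1 mm) and the shank passes through lug and far ear. Handing in.

```bash
python3 -c "
from h import *
print(manip.close_job())"
```

```text
the job is handed in; nothing more can be done
None
```

The job is handed in, and the hand-in call gave no verdict. At the last look all four jars were in the box, the lid was closed, the pin was home (head under 1 mm from the ear), and the saucers and cup stood between the posts. I saw nothing disturbed but did not measure the bystanders.

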